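# Zero the laser gauge on the fallen setting master

### The arm

A 6-joint arm with a two-finger parallel gripper is mounted at the origin on the work surface. World frame = base frame: x ahead of the robot, y to its left, z up, the work surface at z = 0. Lengths are in m, angles in rad, forces in N, time in s.
With the tool pointing down it reaches from about 0.3 to 0.875 m from the base axis. Payload 6.4 kg.
Tool frame: the origin (TCP) lies on the centre line of the jaws, within the pads' length; the fingertips stand 8 mm ahead of it and the grasp point (between the pads) lies 11 mm behind it; z points along the fingers, y is the line along which they close (so a half turn about z gives the same grasp; the last joint's range is limited). The gripper opens to 85 mm and grips with 20 to 120 N. Pads are 22 mm wide; open, the fingers measure 114 mm over their backs; the gripper's body (76 mm by 85 mm) begins 54 mm behind the grasp point. The pads swing forward as they close: fully open they stand 13 mm farther back than shut.
Start: joints at [-1.54, 0.181, 1.607, -0, 1.354, -0.206], TCP at [0.135, -0.559, 0.239] pointing down, gripper open.
Joint ranges: [-2.99, 2.99], [-0.89, 2.07], [0.3, 2.58], [-1.14, 4.28], [0, 2.63], [-3.12, 3.12]. Speed limits (rad/s): [2.57, 2.57, 3.01, 3.14, 3.14, 3.14].

### API

Orientations are given as a unit quaternion [w, x, y, z].
In Python, from bench import ctrl gives the robot as it stands.
- The arm moves only by the shell command python3 -m handwheel 'ROWS' [OPENING]. ROWS is JSON, a list that holds one entry, the list of rows, each a list of 4 numbers: the shift along the tool's x, y, z each as a share of 20 cm, from -1 to 1, then the turn about the tool's z as a share of 1.5 rad, from -1 to 1. In form: [[[x, y, z, twist], ...]]. A call has 1 to 10 rows; each row is the pose to reach, as a shift and turn from the pose commanded when the call began, along the tool's axes at that moment; what a row does not reach only later rows make up. A row lasts 1/8 s, in which the tool goes at most 62.5 mm and 10.7 degrees, less where a joint would pass 70% of its speed; a pose out of reach is approached as far as the arm can. A call with a number of a shift or a turn outside -1 to 1 is refused whole. A call with a gripper value outside its range is refused whole. OPENING is the finger opening in mm, from 0 to 85.4, set as the call begins (- or left out, the last holds). The fingers move at their own pace and stop on an object; the grip force is fixed at half the most. Time passes only in rows, so rows that repeat a pose let the fingers close. It gives the time, the measured TCP pose, the force, the opening and the grip force at its end, in the units of the state.
- ctrl.get_obs(): the state, without advancing time (a new reading comes with each control period).
- ctrl.camera(name): name is "scene" or "top"; returns a dict with "color" (400x640x3 uint8, red, green, blue), "range_z" (400x640 float32, m along the optical axis (not along the pixel's ray), 0 where there is no reading), "K" (3x3 intrinsics, pixels), "pose" (4x4, takes a point from camera to world coordinates). Camera axes: x right, y down, z forward; pixel columns grow to the right and rows downward; lengths in m; the calibration is good to about 2 mm. A picture is of the moment at which its call begins.
- ctrl.hand_in(): hands the job in; it is judged then, once.
The state is a dict: "time_s": time; "q": joint angles; "dq": joint speeds; "joint_efforts": joint torques, N m; "eef_pos": TCP position; "eef_rot": TCP orientation; "wrist_force": force on the tool from outside, world axes, zero at the start; "torque": the same for the moment, N m; "opening": opening from 0.0 (shut) to 1.0 (fully open); "grasp_force": force on a finger pad.
Only numpy, scipy, OpenCV 4.12 (cv2) and the standard library are available. Lean on these libraries where they do the work, as an engineer would, in place of code of your own. Each camera call takes 0.05 s, during which the arm holds its last target. There are 200 camera calls.

### The job

The tall stepped setting master has fallen over in the gauge lane: stand it upright again, step up, on the marked square between its two neighbours, let go of it and swing the laser sensor arm in over it to its stop. Then twist the sprung set knob on the tilted console clockwise to its stop, hold it there for half a second, and let go so that its spring brings it back; leave the two neighbours, the plug gauge and the V-block where they are.

Things in the scene. Friction and masses are not known exactly. Their poses are not given: they have to be found in the camera images.
- master: The tall setting master, to be stood up: bare aluminium block 40 x 40 x 85 mm with a narrower 26 x 26 x 30 mm step on its top (115 mm in all), about 0.4 kg. Origin: centre of its square foot; z runs from foot to step (up when it stands). It starts lying on a 40 mm side along the lane, z along the lane's +y, its axis 20 mm above the lane floor.
- lane: Fixed gauge lane: dark steel plate 76 x 400 x 12 mm, long along its y axis, with two brighter rails along it (10 mm wide, 6 mm high above the floor, 56 mm apart inside), open at both ends. Origin: centre of its underside; its floor is 12 mm above. 150 mm behind its centre (+x) stands the sensor arm's 24 mm post on an 84 mm foot.
- lane_mark (a point): Centre of the marked square (white outline 44 x 50 mm) on the lane floor at the middle of the lane, 12 mm above the table.
- sensor_arm (a joint): Angle of the sensor arm about its upright post (rad): 0 = at its stop, straight out over the marked square; grows counterclockwise seen from above as it swings away; about 1.5 = parked behind the lane, along the lane's -y. Stays where it is left; about 1.5 N at the handle moves it.
- sensor_hinge (a point): Point on the axis of the sensor arm's post, at the height of the arm (172 mm above the table). The post and collar end 18 mm above this point.
- sensor_grip (a point): Grip point, 235 mm above the table, on the sensor arm's upright black round handle: 20 mm in diameter, 90 mm from the post axis, free from 53 mm below this point (the arm's top) to 20 mm above it. Turns with the arm: its x axis points from the sensor head to the post.
- sensor_eye (a point): Centre of the underside of the white sensor head (46 x 42 x 46 mm) at the arm's end, 150 mm from the post axis, 145 mm above the table; a standing master passes 18 mm below it. The head's top is 191 mm above the table.
- set_knob (a joint): Turn of the sprung set knob (rad): 0 = at rest, grows clockwise seen by someone who faces the console, 1.1 = at its stop. The spring needs 0.06 N m to start and 0.2 N m at the stop, and takes about 1 s to bring it back.
- knob_grip (a point): Grip point on the knob's axis, 42 mm above the sloping face. Black bar grip 62 mm long (point's x, up the slope at rest), 15 mm thick (y), from 20 to 52 mm above the face, on a 64 mm disc. z is the knob's axis, out of the face, leaning 34 degrees from vertical towards the robot's side. Turns with the knob.
- console: The fixed readout console: a grey box 190 mm (up the slope) x 150 x 40 mm on a dark foot, its face sloping 34 degrees down towards -x of its own frame, with a dark display in the upper half and the knob in the lower half. Origin: on the table, 120 mm in front (-x) of the face's centre, which is 100 mm up; upper edge about 155 mm up.
- step_master: Standing neighbour in the lane, leave alone: square 40 x 40 x 60 mm with a 26 mm step, 85 mm high. Origin: centre of its foot.
- plain_master: Standing neighbour in the lane, leave alone: plain square block 40 x 40 x 65 mm. Origin: centre of its foot. The two neighbours stand about 168 mm either side of the marked square; which is on which side varies.
- plug_gauge: Bystander: a double-ended plug gauge, 137 mm long, black square handle 20 mm thick, lying on the table. Origin: under its middle.
- v_block: Bystander: a dark steel V-block 60 x 90 x 40 mm on the table. Origin: under its middle.

How it is judged:
By the outcome, as a careful person would: the job done as asked, in the order asked, and still so for the second after the job is handed in, with the robot touching nothing.
It also fails if it takes over 70 s, if anything falls off the work surface, if the arm or the gripper's body presses on something with over 40 N, if the wrist force passes 120 N, or if a joint passes its speed limit or range.

## Working session

There is one attempt and no reset: what is moved stays moved. The work goes in short steps, Python scripts to look and compute and a shell command to move; the robot and the scene stay as the last step left them, time stands still between calls to the robot, and variables do not carry over. Pictures are saved under pics/ and viewed, at most 10 in all, crops included, and the job is handed in when it is done.

```bash
ls; mkdir -p pics
python3 - <<'E'
from bench import ctrl
import numpy as np,cv2
o=ctrl.get_obs();print(o)
for n in("scene","top"):
    c=ctrl.camera(n);cv2.imwrite(f"pics/{n}0.png",c["color"][:,:,::-1]);np.savez(f"pics/{n}0.npz",**c);print(n,c["K"],c["pose"])
E
```

```text
pics
{'time_s': 0.0, 'q': array([-1.54033746e+00,  1.81572804e-01,  1.60800550e+00, -2.78573715e-05,
        1.35377225e+00, -2.06322854e-01]), 'dq': array([-3.06510941e-04,  1.00334542e-03, -4.22955019e-04, -3.65852964e-05,
        3.13784648e-04,  4.39066991e-04]), 'joint_efforts': array([ 8.08525638e-04, -4.44868255e+01, -3.51340592e+01, -1.53515512e-04,
        8.95242876e-03,  2.67142417e-05]), 'eef_pos': array([ 0.13486009, -0.55841279,  0.23836748]), 'eef_rot': array([-8.76751970e-04,  9.92999245e-01,  1.18117430e-01,  6.36418065e-05]), 'wrist_force': array([ 0.49842661, -0.35003863, -0.35537599]), 'torque': array([-0.03395955,  0.03722923, -0.00653919]), 'grasp_force': 0.0, 'opening': 1.0000389500297917}
scene [[430.08762455   0.         323.13940127]
 [  0.         430.08762455 198.71383282]
 [  0.           0.           1.        ]] [[ 0.50488874  0.60132622 -0.61926904  1.27117176]
 [ 0.86307013 -0.3633523   0.35083479 -0.36879343]
 [-0.01404667 -0.71160515 -0.70243918  0.91316422]
 [ 0.          0.          0.          1.        ]]
top [[517.77781198   0.         322.9559571 ]
 [  0.         517.77781198 198.76951379]
 [  0.           0.           1.        ]] [[-0.02700866 -0.99788523  0.05912365  0.52142628]
 [-0.99959481  0.02749193  0.00737568 -0.00334941]
 [-0.00898551 -0.05890048 -0.99822342  1.53102976]
 [ 0.          0.          0.          1.        ]]
```

View pics/scene0.png

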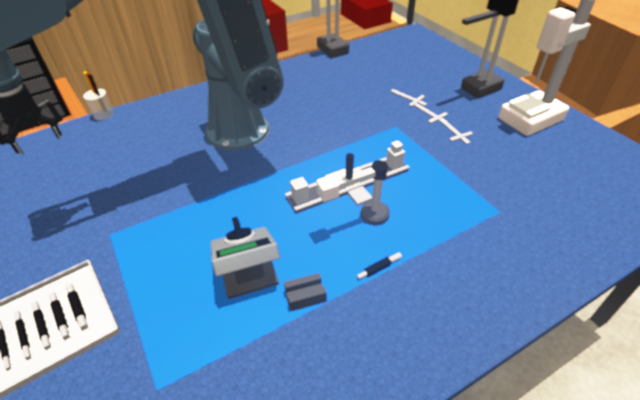

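View pics/top0.png

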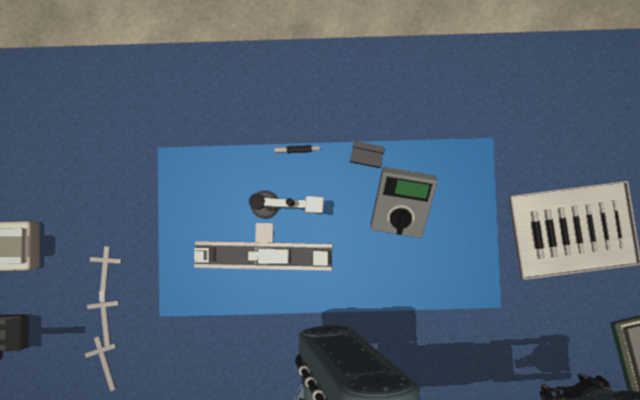

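The scene view shows the lane, sensor arm, console, V-block and plug gauge. In the top view (right = -y, up = +x) the lane runs from (195,255) to (331,257) with the master lying near (270,256). The post is at (265,204), the head at (314,205), the knob at (400,220). I'll enlarge it.

Run:
```python
import numpy as np,cv2
d=np.load("pics/top0.npz");im=d["color"][:,:,::-1]
a=cv2.resize(im[185:285,185:345],None,fx=5,fy=5,interpolation=cv2.INTER_CUBIC)
cv2.imwrite("pics/lane0.png",a)
b=cv2.resize(im[160:245,360:445],None,fx=6,fy=6,interpolation=cv2.INTER_CUBIC)
cv2.imwrite("pics/knob0.png",b)
open("h.py","w").write('''
import numpy as np
def px(d,u,v,z=None):
    K,P=d["K"],d["pose"];r=P[:3,:3]@np.linalg.solve(K,[u,v,1.]);o=P[:3,3]
    if z is None: return o+r*d["range_z"][int(round(v)),int(round(u))]
    return o+r*(z-o[2])/r[2]
def cloud(d):
    v,u=np.mgrid[:400,:640];Z=d["range_z"].astype(float);K=d["K"]
    c=np.stack([(u-K[0,2])/K[0,0]*Z,(v-K[1,2])/K[1,1]*Z,Z],-1)
    return c@d["pose"][:3,:3].T+d["pose"][:3,3]
''')
from h import *
c=cloud(d)
np.set_printoptions(precision=0,suppress=True,linewidth=220)
print(c[240:272:2,192:336:5,2]*1000)
```

```text
[[   2.    1.   -3.   -0.   -7.   -3.    5.   -3.   -4.   -3.    1.    2.   -0.   11.   14.   10.    6.   -3.   -2.   -4.    1.    6.    3.    1.   -1.   -1.    7.    3.    4.]
 [   5.   14.   14.   21.   23.   20.   14.   19.   13.    9.   16.   13.   19.   14.   14.   10.    1.    4.    2.   -1.    2.    2.    9.    5.    1.   -5.   -1.   -2.   -4.]
 [   3.   20.   20.   16.   13.   20.   11.   13.   20.   22.   21.   18.   16.   16.   14.   21.   19.   15.   19.   15.   20.   20.   20.   21.   19.   18.   20.   16.    5.]
 [   1.    9.   15.    8.   11.   13.   15.   10.    6.   13.   17.   11.   13.    5.   15.   14.   14.   12.   13.   13.   17.   20.   13.   12.   17.   18.   12.   16.   -2.]
 [  -2.   70.   69.   74.    9.    9.   14.    8.    8.   10.   14.    8.   12.   17.   16.   12.   15.   11.    8.    9.    9.   14.   10.    4.   14.    8.    7.   15.   -0.]
 [   4.   79.   86.   66.   14.   12.   18.   12.   17.   13.   11.    8.   12.   14.   52.   48.   49.   48.   52.   49.   11.    8.    5.   17.   10.   45.   29.    9.    3.]
 [  -6.   94.   92.   69.   13.    7. 
[... 1032 characters left out ...]
  11.   16.   20.   21.   17.   18.   20.    9.   12.    5.   12.    9.   11.   11.   10.   15.   12.   10.   10.   17.    8.   12.   10.   12.   76.   75.   14.   -4.]
 [  -0.   15.   19.   17.   18.   19.   15.   16.   22.   22.   23.   22.   22.   14.   18.   22.   13.   15.   20.   15.   16.   16.   25.   17.   23.   17.   17.   18.    5.]
 [  -0.   -4.   -2.    0.    2.   -2.    1.    4.   -5.   -4.   -2.   -1.   23.   19.   19.   19.   22.   19.   15.   13.   14.   21.   21.   20.   14.   16.   22.   14.    1.]
 [   2.    2.   -4.    4.    2.   -1.   -3.   -2.   -1.    1.   -1.    1.    0.   -5.   -6.    2.  -10.    4.   -0.    6.   -4.    3.    1.   -5.    3.   -2.   -2.    2.   -0.]]
```

View pics/lane0.png

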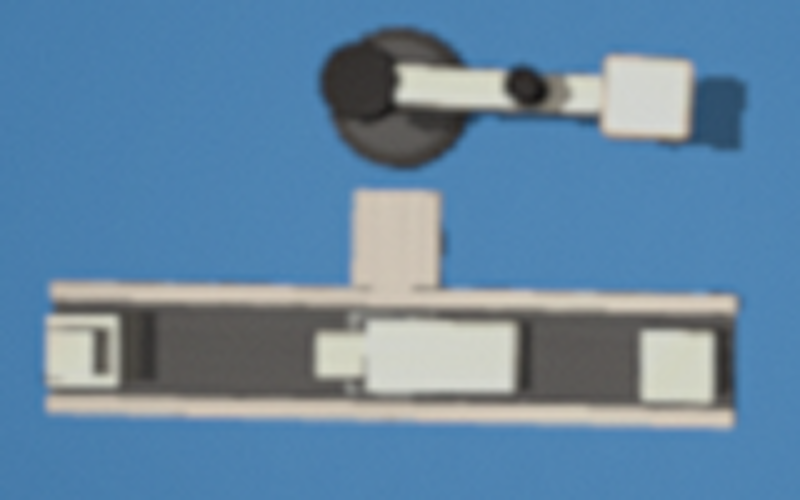

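View pics/knob0.png

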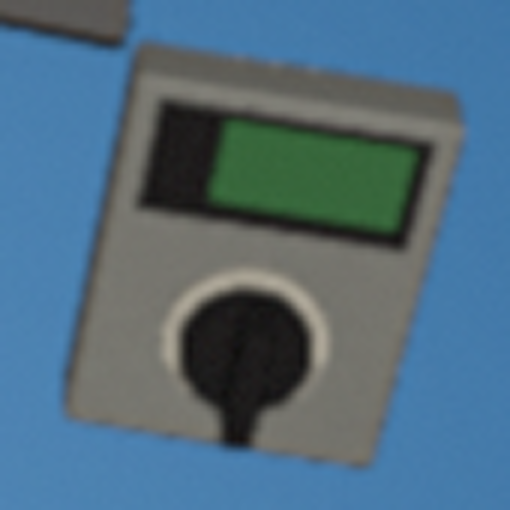

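The crop shows the rails from (50,283)/(45,413) to (738,297)/(735,427) and the master body from (365,320) to (517,392), with its step on the left (+y). The two white mark corners are at x≈355, the sensor head at (603–692, 55–138) and the handle top at (524,83). The knob crop shows the disc and the bar's lower end at (237,440).

Run:
```python
import numpy as np,cv2
from h import *
np.set_printoptions(precision=4,suppress=True)
d=np.load("pics/top0.npz");c=cloud(d)
L=lambda x,y,z:px(d,185+(x+.5)/5-.5,185+(y+.5)/5-.5,z)
Kn=lambda x,y,z:px(d,360+(x+.5)/6-.5,160+(y+.5)/6-.5,z)
r=[L(*p,.018) for p in((50,283),(738,297),(735,427),(45,413))]
print("rails",*r);print("len",np.linalg.norm(r[0]-r[1]),np.linalg.norm(r[3]-r[2]),"wid",np.linalg.norm(r[0]-r[3]))
ctr=sum(r)/4;yl=(r[0]-r[1]+r[3]-r[2]);yl[2]=0;yl/=np.linalg.norm(yl);xl=np.array([yl[1],-yl[0],0])
print("centre",ctr,"lane yaw",np.degrees(np.arctan2(xl[1],xl[0])))
def lf(p): return np.array([(p-ctr)@xl,(p-ctr)@yl])*1000
for n,p in dict(body1=L(365,320,.052),body2=L(517,320,.052),body3=L(517,394,.052),body4=L(365,392,.052),stepend=L(315,355,.045),mk1=L(355,316,.012),mk2=L(355,390,.012),
  plain=L(677,365,.077),plainR=L(715,365,.077),step=L(83,350,.072),post=L(357,81,.190),hdl=L(524,83,.255),h1=L(603,97,.191),h2=L(692,97,.191),headc=L(648,97,.191)).items():print(n,p,lf(p))
# console face fit
f=[Kn(*p,0) for p in()]
m=np.zeros((400,640),bool);poly=np.array([[375,225],[384,176],[430,184],[420,234]]);mm=np.zeros((400,640),np.uint8);cv2.fillPoly(mm,[poly],1)
P=c[(mm>0)&(c[...,2]>.03)&(c[...,2]<.3)]
best=None
rng=np.random.default_rng(0)
for _ in range(500):
    a,b,e=P[rng.choice(len(P),3,False)];n=np.cross(b-a,e-a);n/=np.linalg.norm(n)+1e-12;n*=np.sign(n[2]);k=(abs((P-a)@n)<.004)
    if best is None or k.sum()>best.sum(): best=k
Q=P[best];q0=Q.mean(0);n=np.linalg.svd(Q-q0)[2][2];n*=np.sign(n[2])
print("face n",n,"tilt",np.degrees(np.arccos(n[2])),"yaw",np.degrees(np.arctan2(-n[1],-n[0])),q0,best.mean())
def onface(x,y,h=0):
    o=d["pose"][:3,3];g=Kn(x,y,0)-o;return o+g*(((q0+h*n-o)@n)/(g@n))
C=[onface(*p) for p in((135,75),(460,125),(368,462),(70,412))];print("corners",*C);print([np.linalg.norm(C[i]-C[(i+1)%4]) for i in range(4)],"ctr",sum(C)/4)
print("ring",onface(164,342),onface(327,342))
print("bar lower end top(52)",onface(237,445,.052),onface(222,430,.052),onface(252,430,.052))
s=c[200:240,390:412];h=(s-q0)@n*1000
np.set_printoptions(precision=0,suppress=True,linewidth=220);print(h[::2])
```

```text
rails [0.4973 0.3858 0.018 ] [ 0.4784 -0.0155  0.018 ] [ 0.4033 -0.0117  0.018 ] [0.4219 0.3897 0.018 ]
len 0.40178273480885884 0.40177081467471376 wid 0.07548028844164778
centre [0.4502 0.1871 0.018 ] lane yaw -2.6789756815285273
body1 [0.472  0.1975 0.052 ] [21.2733 11.4587]
body2 [0.4697 0.1109 0.052 ] [ 23.0129 -75.1783]
body3 [0.4278 0.1119 0.052 ] [-18.8779 -76.1723]
body4 [0.4312 0.1983 0.052 ] [-19.5058  10.3498]
stepend [0.4526 0.2275 0.045 ] [ 0.4832 40.4865]
mk1 [0.4732 0.2088 0.012 ] [21.8976 22.7443]
mk2 [0.4301 0.2096 0.012 ] [-21.1548  21.5637]
plain [0.4431 0.0201 0.077 ] [   0.7268 -167.1283]
plainR [ 0.4426 -0.0011  0.077 ] [   1.1565 -188.3622]
step [0.4601 0.3538 0.072 ] [  2.0874 167.0111]
post [0.6004 0.1805 0.19  ] [150.2793   0.4723]
hdl [0.5933 0.0891 0.255 ] [147.4746 -91.2045]
h1 [0.5885 0.0529 0.191 ] [ 144.3807 -127.5464]
h2 [0.5872 0.0068 0.191 ] [ 145.2713 -173.6755]
headc [0.5878 0.0296 0.191 ] [ 144.8311 -150.8737]
face n [-0.5603  0.113   0.8205] tilt 34.86089025725627 yaw -11.4061988161533 [ 0.5911 -0.2122  0.1085] 0.6888429752066115
corners [ 0.67 
[... 1976 characters left out ...]
  -3.  -1.   2.   2.]
 [ -3.   3.  -2.   1.   1.  -1.  38.  49.  56.  52.  56.  50.  51.   1.  -2.   0.  -1.   5.   2.   2.  -1.   1.]
 [ -0.   1.   3.  -1.  -1.  -4.  42.  49.  53.  52.  53.  54.   4.   3.   4.  -0.   3.  -3.   1.  -1.  -2.  -2.]
 [  2.   1.  -5.  -1.   0.   3.  42.  49.  53.  49.  51.  52.   2.   1.  -0.   4.  -1.   2.   2.   1.  -3.   1.]
 [-33. -34. -35. -38. -37. -30. -35.  55.  55.  53.  48.   2.  -2.  -3.   5.  -3.  -3.  -2.  -2.   1.  -4.   3.]
 [-31. -33. -35. -40. -34. -33. -34. -35. -31. -37. -39. -42. -38. -35. -40. -37. -33. -43. -41. -41. -43. -40.]
 [-28. -32. -31. -35. -33. -32. -33. -31. -35. -35. -33. -32. -34. -33. -31. -33. -31. -32. -37. -37. -33. -39.]]
```

```bash
cat >> h.py <<'E'
XL=np.array([.99891,-.04674,0]);YL=np.array([.04674,.99891,0]);C0=np.array([.4502,.1871,0])
def lane(x,y,z): return C0+XL*x+YL*y+np.array([0,0,z])
def to_lane(p): p=np.asarray(p)-C0; return np.array([p@XL,p@YL,p[2]])*1000
def plan(target,yaw_deg):
    from bench import ctrl
    from scipy.spatial.transform import Rotation as R
    o=ctrl.get_obs();q=o["eef_rot"];r=R.from_quat([q[1],q[2],q[3],q[0]]);x=r.as_matrix()[:,0]
    s=r.inv().apply(np.asarray(target)-o["eef_pos"])/.2
    yaw=np.arctan2(x[1],x[0]);tw=-(np.radians(yaw_deg)-yaw+np.pi)%(2*np.pi)
    tw=-(((np.radians(yaw_deg)-yaw)+np.pi)%(2*np.pi)-np.pi)/1.5
    print("t",round(float(o["time_s"]),2),"yaw",np.degrees(yaw).round(1),"q",np.round(o["q"],2),"F",np.round(o["wrist_force"],1),"open",round(float(o["opening"])*85.4,1),"gf",round(float(o["grasp_force"]),1))
    print("lane",to_lane(o["eef_pos"]).round(1),"shares",s.round(4),"tw",round(tw,4))
E
python3 -c "
from h import *
plan(lane(.0015,.044,.15),87.3)"
```

```text
t 0.1 yaw 13.6 q [-1.54  0.18  1.61 -0.    1.35 -0.21] F [ 0.4 -0.4 -0. ] open 85.3 gf 0.0
lane [-280.1 -759.5  238.5] shares [ 2.4758 -3.4621  0.4487] tw -0.8579
```

```bash
python3 -m handwheel '[[[1,-1,0,0],[1,-1,0,0],[1,-1,0,0],[1,-1,0,0],[1,-1,0,0],[1,-1,0,0]]]' && python3 -m handwheel '[[[1,-1,0,0],[1,-1,0,0],[1,-1,0,0],[1,-1,0,0],[1,-1,0,0],[1,-1,0,0]]]' && python3 -m handwheel '[[[0.476,-1,0.3,-0.858],[0.476,-1,0.3,-0.858],[0.476,-1,0.3,-0.858],[0.476,-1,0.3,-0.858],[0.476,-1,0.3,-0.858],[0.476,-1,0.3,-0.858],[0.476,-1,0.3,-0.858],[0.476,-1,0.3,-0.858]]]' 50; python3 -c "
from h import *
plan(lane(.0015,.044,.04),87.3)"
```

```text
time_s: 0.85
eef_pos: [0.2832, -0.3157, 0.2391]
eef_rot: [-0.0, 0.993, 0.12, 0.0]
wrist_force: [-0.4, -0.2, 0.3]
opening: 1.002
grasp_force: 0.0
time_s: 1.6
eef_pos: [0.4306, -0.0756, 0.239]
eef_rot: [-0.0, 0.993, 0.12, -0.0]
wrist_force: [-0.1, -0.4, -0.7]
opening: 1.002
grasp_force: 0.0
time_s: 2.6
eef_pos: [0.476, 0.1387, 0.179]
eef_rot: [0.0, 0.725, 0.689, -0.0]
wrist_force: [-0.4, 0.0, -0.1]
opening: 0.586
grasp_force: 0.0
t 2.6 yaw 87.1 q [ 0.04  0.07  1.86 -0.    1.21  0.09] F [-0.4  0.  -0.1] open 50.0 gf 0.0
lane [ 28.  -47.2 179. ] shares [ 0.4557 -0.1339  0.695 ] tw -0.0022
```

```bash
python3 -m handwheel '[[[0.456,-0.134,0,0],[0.456,-0.134,0,0],[0.456,-0.134,0,0],[0.456,-0.134,0.4,0],[0.456,-0.134,0.695,0],[0.456,-0.134,0.695,0],[0.456,-0.134,0.695,0],[0.456,-0.134,0.695,0]]]' && python3 -m handwheel '[[[0,0,0,0],[0,0,0,0],[0,0,0,0],[0,0,0,0],[0,0,0,0],[0,0,0,0]]]' 15 && python3 -m handwheel '[[[0,0,-0.1,0],[0,0,-0.2,0],[0,0,-0.3,0],[0,0,-0.4,0],[0,0,-0.45,0],[0,0,-0.45,0],[0,0,-0.45,0]]]'
python3 - <<'E'
from h import *
plan(lane(.0015,.044,.04),87.3)
from bench import ctrl
import cv2
c=ctrl.camera("scene");np.savez("pics/s1.npz",**c)
cv2.imwrite("pics/s1.png",cv2.resize(c["color"][100:240,250:450,::-1],None,fx=4,fy=4,interpolation=cv2.INTER_CUBIC))
E
```

```text
time_s: 3.6
eef_pos: [0.4555, 0.233, 0.0428]
eef_rot: [0.001, 0.724, 0.69, 0.002]
wrist_force: [0.4, 0.5, 0.1]
opening: 0.584
grasp_force: 0.0
time_s: 4.35
eef_pos: [0.4545, 0.2336, 0.0421]
eef_rot: [0.001, 0.723, 0.69, 0.002]
wrist_force: [-0.0, 1.3, 6.9]
opening: 0.275
grasp_force: 58.5
time_s: 5.22
eef_pos: [0.4523, 0.2327, 0.1294]
eef_rot: [-0.0, 0.724, 0.69, -0.001]
wrist_force: [-0.2, -0.1, -4.2]
opening: 0.268
grasp_force: 59.1
t 5.22 yaw 87.3 q [0.24 0.17 1.87 0.   1.11 0.29] F [-0.2 -0.1 -4.2] open 22.9 gf 59.1
lane [ -0.   45.6 129.4] shares [-0.0079  0.0082  0.4469] tw 0.0001
```

View pics/s1.png

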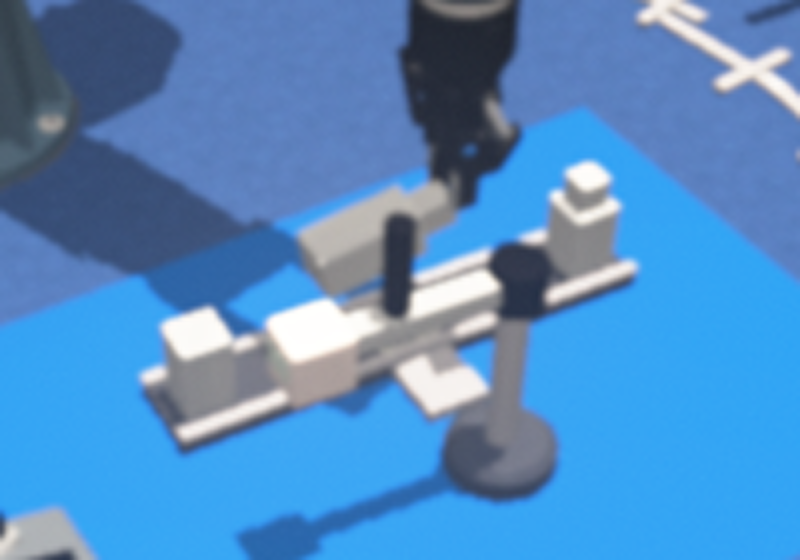

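The picture shows the master held by its step end at about (440,200). It is tilted only slightly, with the foot at (330,260) and the pads holding it by friction. I'll turn it across the lane and use the +x rail as a stop for the foot edge, which will rotate it in the pads.

```bash
python3 -m handwheel '[[[-0.228,-0.425,-0.1,-0.2],[-0.228,-0.425,-0.1,-0.3],[-0.228,-0.425,-0.1,-0.4],[-0.228,-0.425,-0.1,-0.5],[-0.228,-0.425,-0.1,-0.6],[-0.228,-0.425,-0.1,-0.7],[-0.228,-0.425,-0.1,-0.8],[-0.228,-0.425,-0.1,-0.9],[-0.228,-0.425,-0.1,-1],[-0.228,-0.425,-0.1,-1]]]' && python3 -m handwheel '[[[0,0,0,-0.047],[0,0,0,-0.047],[0,0,0,-0.047]]]'
python3 - <<'E'
from h import *
plan(lane(-.085,0,.15),177.3)
from bench import ctrl
import cv2
for n in("scene","top"):
    c=ctrl.camera(n);np.savez(f"pics/{n}2.npz",**c);P=cloud(c)
    if n=="scene":cv2.imwrite("pics/s2.png",cv2.resize(c["color"][100:240,250:450,::-1],None,fx=4,fy=4,interpolation=cv2.INTER_CUBIC))
    l=(P-C0)@np.array([XL,YL,[0,0,1]]).T*1000
    k=(abs(l[...,1])<15)&(l[...,0]>-75)&(l[...,0]<60)&(l[...,2]>25)&(l[...,2]<180)
    q=l[k]
    for a in range(-75,60,10):
        w=q[(q[:,0]>=a)&(q[:,0]<a+10)]
        if len(w):print(n,a,len(w),np.percentile(w[:,2],[5,50,95]).round(0))
E
```

```text
time_s: 6.52
eef_pos: [0.3653, 0.1911, 0.1496]
eef_rot: [-0.001, 0.059, 0.998, -0.0]
wrist_force: [0.3, -0.0, -3.8]
opening: 0.268
grasp_force: 59.2
time_s: 6.9
eef_pos: [0.3658, 0.1912, 0.1501]
eef_rot: [-0.0, 0.025, 1.0, -0.0]
wrist_force: [-0.1, 0.0, -4.0]
opening: 0.27
grasp_force: 59.2
t 6.9 yaw 177.1 q [ 0.19 -0.09  2.08 -0.    1.15 -1.33] F [-0.1  0.  -4. ] open 23.1 gf 59.2
lane [-8.450e+01  1.000e-01  1.501e+02] shares [ 0.0024 -0.0007  0.0004] tw -0.0019
scene -75 39 [138. 151. 177.]
scene -65 28 [134. 149. 154.]
scene -55 10 [149. 152. 155.]
scene -45 24 [150. 152. 155.]
scene -35 30 [148. 150. 153.]
scene -25 25 [145. 148. 150.]
scene -15 31 [141. 145. 148.]
scene -5 24 [140. 143. 146.]
scene 5 32 [137. 141. 144.]
scene 15 17 [ 96. 137. 140.]
scene 25 55 [103. 126. 137.]
scene 35 1 [138. 138. 138.]
top -75 1 [125. 125. 125.]
top -65 19 [127. 146. 149.]
top -55 34 [140. 149. 155.]
top -45 44 [146. 151. 156.]
top -35 47 [145. 149. 153.]
top -25 45 [142. 147. 151.]
top -15 43 [139. 144. 148.]
top -5 38 [137. 142. 147.]
top 5 42 [134. 140. 144.]
top 15 45 [134. 137. 142.]
top 25 44 [130. 134. 138.]
top 35 1 [25. 25. 25.]
```

View pics/s2.png

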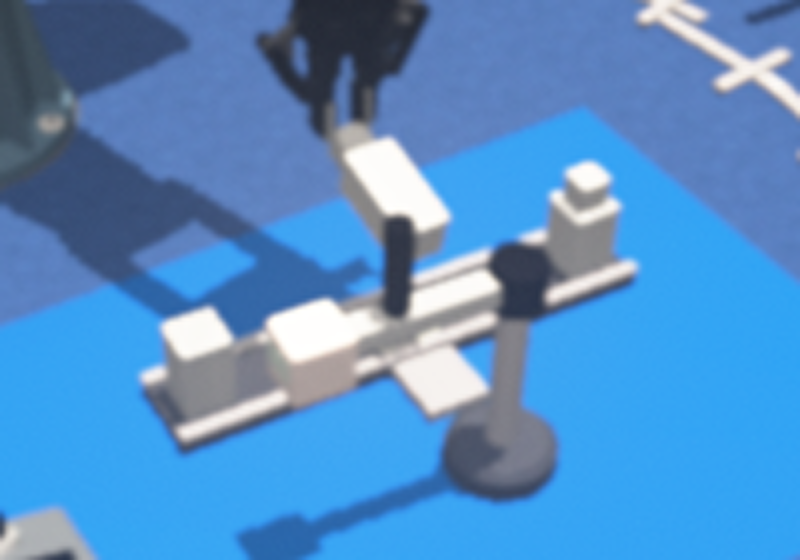

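The master is held at 13.3° tilt, with its bottom foot edge at lane (24, z 94). I'll lower it so the foot face just meets the rail's top inner edge, then push along the arc and let it turn in the pads.

```bash
python3 -m handwheel '[[[0.005,0,0.25,0],[0.005,0,0.35,0],[0.005,0,0.39,0],[0.005,0,0.39,0],[0.005,0,0.39,0]]]' && python3 -m handwheel '[[[-0.02,0,0.01,0],[-0.03,0,0,0],[-0.05,0,-0.03,0],[-0.07,0,-0.06,0],[-0.09,0,-0.08,0],[-0.11,0,-0.1,0],[-0.11,0,-0.1,0]]]'
python3 - <<'E'
from h import *
plan(lane(-.085,0,.15),177.3)
from bench import ctrl
c=ctrl.camera("top");P=cloud(c)
l=(P-C0)@np.array([XL,YL,[0,0,1]]).T*1000
q=l[(abs(l[...,1])<15)&(l[...,0]>-75)&(l[...,0]<60)&(l[...,2]>25)&(l[...,2]<180)]
for a in range(-75,60,10):
    w=q[(q[:,0]>=a)&(q[:,0]<a+10)]
    if len(w):print(a,len(w),np.percentile(w[:,2],[5,50,95]).round(0))
E
```

```text
time_s: 7.62
eef_pos: [0.3659, 0.1915, 0.0733]
eef_rot: [0.001, 0.024, 1.0, 0.0]
wrist_force: [-1.6, -0.3, -0.0]
opening: 0.267
grasp_force: 61.9
time_s: 8.5
eef_pos: [0.3836, 0.1905, 0.0918]
eef_rot: [-0.004, 0.024, 1.0, -0.0]
wrist_force: [-14.1, 2.0, 6.2]
opening: 0.271
grasp_force: 63.8
t 8.5 yaw 177.3 q [ 0.18  0.06  2.08  0.    1.01 -1.34] F [-14.1   2.    6.2] open 23.2 gf 63.8
lane [-66.7   0.3  91.8] shares [ 0.0938 -0.0016 -0.2901] tw -0.0
-45 1 [76. 76. 76.]
-35 30 [77. 81. 87.]
-25 35 [75. 80. 89.]
-15 43 [72. 77. 81.]
-5 41 [64. 70. 74.]
5 37 [58. 65. 70.]
15 37 [55. 60. 67.]
25 40 [50. 54. 59.]
35 32 [45. 49. 53.]
```

```bash
python3 -m handwheel '[[[-0.045,0,-0.06,0],[-0.08,0,-0.09,0],[-0.12,0,-0.118,0],[-0.16,0,-0.14,0],[-0.2,0,-0.162,0],[-0.23,0,-0.175,0],[-0.257,0,-0.184,0],[-0.257,0,-0.184,0]]]'
python3 - <<'E'
from h import *
plan(lane(-.085,0,.15),177.3)
from bench import ctrl
import cv2
c=ctrl.camera("scene");P=cloud(c)
cv2.imwrite("pics/s3.png",cv2.resize(c["color"][100:240,250:450,::-1],None,fx=4,fy=4,interpolation=cv2.INTER_CUBIC))
E
```

```text
time_s: 9.55
eef_pos: [0.4389, 0.1877, 0.1294]
eef_rot: [0.0, 0.024, 1.0, -0.0]
wrist_force: [-4.8, -0.8, 1.8]
opening: 0.27
grasp_force: 67.7
t 9.55 yaw 177.3 q [ 0.15  0.1   1.94 -0.    1.1  -1.37] F [-4.8 -0.8  1.8] open 23.1 gf 67.7
lane [-1.140e+01  1.000e-01  1.294e+02] shares [ 0.3682 -0.0007 -0.1033] tw -0.0003
```

View pics/s3.png

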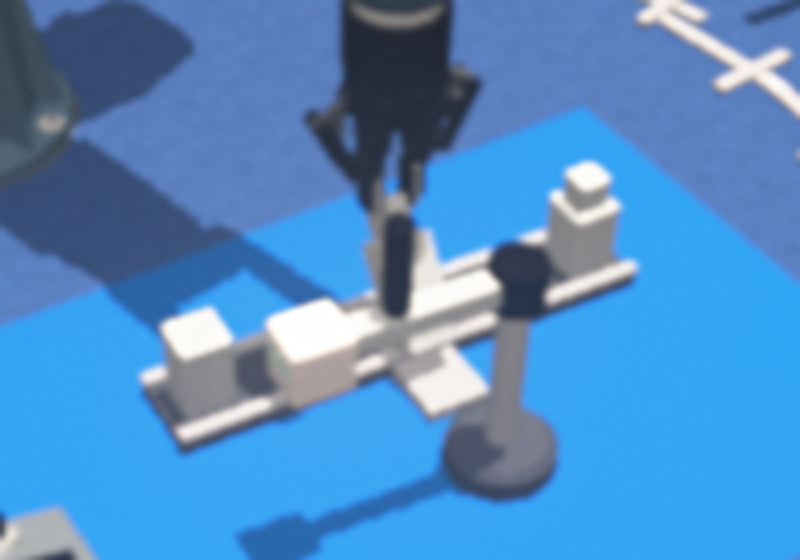

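About 60° now: the step is at (385,210) and the foot is by the +x rail. Next I'll lift, move back to the floor near the -x rail and finish the tilt by dragging +x under light pressure.

```bash
python3 -m handwheel '[[[0,0,-0.06,0],[0.08,0,-0.06,0],[0.19,0,-0.06,0],[0.19,0,-0.06,0],[0.19,0,-0.02,0],[0.19,0,0.004,0],[0.19,0,0.004,0]]]' && python3 -m handwheel '[[[-0.03,0,0,0],[-0.066,0,-0.003,0],[-0.1,0,-0.004,0],[-0.135,0,-0.004,0],[-0.167,0,-0.003,0],[-0.2,0,0,0],[-0.235,0,0.005,0],[-0.265,0,0.01,0],[-0.265,0,0.01,0]]]'
python3 - <<'E'
from h import *
plan(lane(0,0,.127),177.3)
from bench import ctrl
import cv2
c=ctrl.camera("scene");P=cloud(c)
cv2.imwrite("pics/s4.png",cv2.resize(c["color"][130:210,300:400,::-1],None,fx=6,fy=6,interpolation=cv2.INTER_CUBIC))
E
```

```text
time_s: 10.48
eef_pos: [0.4001, 0.1895, 0.1275]
eef_rot: [-0.001, 0.024, 1.0, -0.0]
wrist_force: [0.1, -0.5, -3.2]
opening: 0.268
grasp_force: 67.2
time_s: 11.6
eef_pos: [0.4537, 0.1871, 0.1262]
eef_rot: [-0.0, 0.024, 1.0, -0.0]
wrist_force: [-1.0, 0.8, -4.4]
opening: 0.269
grasp_force: 67.2
t 11.6 yaw 177.3 q [ 0.15  0.13  1.91 -0.    1.1  -1.37] F [-1.   0.8 -4.4] open 23.0 gf 67.2
lane [3.500e+00 1.000e-01 1.262e+02] shares [ 0.0175 -0.0006 -0.0041] tw -0.0003
```

View pics/s4.png

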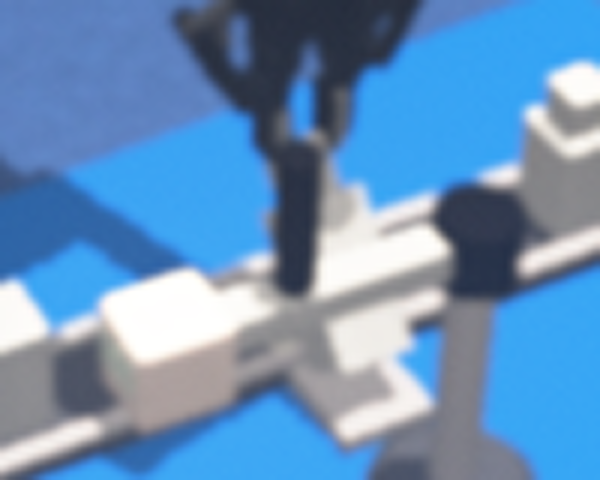

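Still tilted about 60°, and the foot face at (370,340) is visible above the floor without touching it. I'll measure the actual tilt and foot height.

Run:
```python
from h import *
from bench import ctrl
for n in("scene","top"):
    c=ctrl.camera(n);P=cloud(c);l=(P-C0)@np.array([XL,YL,[0,0,1]]).T*1000
    q=l[(abs(l[...,1])<16)&(l[...,0]>-60)&(l[...,0]<75)&(l[...,2]>22)&(l[...,2]<135)]
    for a in range(22,135,8):
        w=q[(q[:,2]>=a)&(q[:,2]<a+8)]
        if len(w):print(n,a,len(w),np.percentile(w[:,0],[5,50,95]).round(0))
```

```text
scene 22 2 [-33. -31. -30.]
scene 46 10 [71. 74. 75.]
scene 54 30 [65. 70. 74.]
scene 62 7 [65. 68. 69.]
scene 78 3 [ 2. 42. 43.]
scene 86 23 [38. 43. 46.]
scene 94 27 [ 9. 36. 41.]
scene 102 30 [-0. 29. 34.]
scene 110 7 [12. 14. 28.]
scene 118 13 [-5. 10. 13.]
scene 126 13 [-6.  3. 14.]
top 46 12 [72. 74. 75.]
top 54 24 [66. 69. 72.]
top 62 31 [56. 63. 69.]
top 70 18 [54. 57. 61.]
top 78 15 [47. 52. 58.]
top 86 2 [45. 47. 49.]
```

```bash
cat > tilt.py <<'E'
from h import *
from bench import ctrl
plan(lane(0,0,.127),177.3)
for n in("scene","top"):
    c=ctrl.camera(n);np.savez(f"pics/{n}_t.npz",**c);P=cloud(c);l=(P-C0)@np.array([XL,YL,[0,0,1]]).T*1000
    q=l[(abs(l[...,1])<16)&(l[...,0]>-60)&(l[...,0]<95)&(l[...,2]>22)&(l[...,2]<135)]
    print(n,[(a,len(w),*np.percentile(w[:,0],[5,50,95]).round(0)) for a in range(22,135,8) if len(w:=q[(q[:,2]>=a)&(q[:,2]<a+8)])>3])
E
python3 -m handwheel '[[[0,0,-0.075,0],[0.05,0,-0.075,0],[0.12,0,-0.075,0],[0.197,0,-0.075,0],[0.197,0,-0.075,0],[0.197,0,-0.03,0],[0.197,0,0.02,0],[0.197,0,0.02,0]]]' && python3 -m handwheel '[[[-0.02,0,0.003,0],[-0.047,0,0.007,0],[-0.08,0,-0.007,0],[-0.115,0,-0.02,0],[-0.15,0,-0.03,0],[-0.18,0,-0.037,0],[-0.18,0,-0.037,0]]]'; python3 tilt.py
```

```text
time_s: 12.75
eef_pos: [0.4132, 0.1887, 0.1209]
eef_rot: [-0.001, 0.024, 1.0, -0.0]
wrist_force: [-0.9, 0.2, -4.1]
opening: 0.271
grasp_force: 67.2
time_s: 13.62
eef_pos: [0.4506, 0.1877, 0.1307]
eef_rot: [0.0, 0.024, 1.0, 0.0]
wrist_force: [-4.8, 1.5, 6.5]
opening: 0.269
grasp_force: 68.2
t 13.62 yaw 177.3 q [ 0.15  0.12  1.92  0.    1.11 -1.37] F [-4.8  1.5  6.5] open 23.0 gf 68.2
lane [  0.3   0.6 130.7] shares [ 0.0017 -0.0029  0.0183] tw -0.0002
scene [(30, 18, np.float64(52.0), np.float64(54.0), np.float64(57.0)), (38, 21, np.float64(47.0), np.float64(53.0), np.float64(55.0)), (46, 6, np.float64(51.0), np.float64(52.0), np.float64(55.0)), (70, 5, np.float64(29.0), np.float64(31.0), np.float64(34.0)), (78, 18, np.float64(28.0), np.float64(32.0), np.float64(38.0)), (86, 16, np.float64(14.0), np.float64(28.0), np.float64(33.0)), (94, 17, np.float64(-9.0), np.float64(25.0), np.float64(28.0)), (102, 24, np.float64(-12.0), np.float64(18.0), np.float64(24.0)), (110, 5, np.float64(-17.0), np.float64(-1.0), np.float64(10.0)), (118, 8, np.float64(-9.0), np.float64(4.0), np.float64(9.0)), (126, 21, np.float64(-10.0), np.float64(1.0), np.float64(10.0))]
top [(30, 14, np.float64(54.0), np.float64(57.0), np.float64(57.0)), (38, 18, np.float64(51.0), np.float64(53.0), np.float64(55.0)), (46, 14, np.float64(45.0), np.float64(49.0), np.float64(52.0)), (54, 8, np.float64(43.0), np.float64(46.0), np.float64(49.0)), (62, 4, np.float64(39.0), np.float64(41.0), np.float64(41.0))]
```

```bash
python3 -m handwheel '[[[0,0,-0.05,0],[0.05,0,-0.055,0],[0.12,0,-0.055,0],[0.2,0,-0.055,0],[0.2,0,-0.055,0],[0.2,0,-0.02,0],[0.2,0,0.01,0],[0.2,0,0.01,0]]]' && python3 -m handwheel '[[[-0.025,0,-0.006,0],[-0.05,0,-0.012,0],[-0.08,0,-0.016,0],[-0.11,0,-0.017,0],[-0.16,0,-0.015,0],[-0.21,0,-0.01,0],[-0.255,0,0,0],[-0.255,0,0,0]]]'; python3 tilt.py
```

```text
time_s: 14.72
eef_pos: [0.4096, 0.189, 0.1268]
eef_rot: [-0.001, 0.024, 1.0, -0.0]
wrist_force: [-0.8, 0.0, -4.1]
opening: 0.268
grasp_force: 67.1
time_s: 15.72
eef_pos: [0.4653, 0.1879, 0.1326]
eef_rot: [0.004, 0.024, 1.0, 0.001]
wrist_force: [-6.7, 2.0, 26.2]
opening: 0.264
grasp_force: 74.3
t 15.72 yaw 177.3 q [ 0.15  0.14  1.89  0.    1.11 -1.38] F [-6.7  2.  26.2] open 22.6 gf 74.3
lane [ 15.    1.5 132.6] shares [ 0.0752 -0.0078  0.0275] tw -0.0004
scene [(30, 15, np.float64(57.0), np.float64(61.0), np.float64(65.0)), (38, 25, np.float64(56.0), np.float64(60.0), np.float64(63.0)), (46, 19, np.float64(53.0), np.float64(57.0), np.float64(61.0)), (78, 9, np.float64(38.0), np.float64(42.0), np.float64(44.0)), (86, 19, np.float64(38.0), np.float64(40.0), np.float64(45.0)), (94, 21, np.float64(3.0), np.float64(37.0), np.float64(39.0)), (102, 22, np.float64(23.0), np.float64(32.0), np.float64(36.0)), (110, 16, np.float64(20.0), np.float64(23.0), np.float64(32.0)), (118, 12, np.float64(14.0), np.float64(18.0), np.float64(21.0)), (126, 13, np.float64(-3.0), np.float64(14.0), np.float64(26.0)), (134, 8, np.float64(9.0), np.float64(14.0), np.float64(21.0))]
top [(30, 5, np.float64(63.0), np.float64(63.0), np.float64(63.0)), (38, 5, np.float64(60.0), np.float64(60.0), np.float64(62.0)), (46, 5, np.float64(57.0), np.float64(58.0), np.float64(60.0))]
```

```bash
python3 -m handwheel '[[[0,0,-0.1,0],[0.05,0,-0.1,0],[0.12,0,-0.1,0],[0.22,0,-0.1,0],[0.22,0,-0.1,0],[0.22,0,-0.05,0],[0.22,0,-0.01,0],[0.22,0,-0.01,0]]]' && python3 -m handwheel '[[[0,0,0.01,0],[0,0,0.02,0],[0,0,0.02,0]]]' && python3 -m handwheel '[[[0,0,0.01,0],[0,0,0.02,0],[0,0,0.02,0]]]';  python3 tilt.py
```

```text
time_s: 16.82
eef_pos: [0.4163, 0.1886, 0.1284]
eef_rot: [-0.001, 0.024, 1.0, -0.0]
wrist_force: [0.4, 0.5, -4.3]
opening: 0.273
grasp_force: 71.0
time_s: 17.2
eef_pos: [0.418, 0.1889, 0.1269]
eef_rot: [0.001, 0.024, 1.0, 0.0]
wrist_force: [-1.4, -0.9, 4.4]
opening: 0.268
grasp_force: 71.9
time_s: 17.58
eef_pos: [0.4207, 0.1892, 0.1268]
eef_rot: [0.004, 0.023, 1.0, 0.0]
wrist_force: [-8.1, -2.8, 31.8]
opening: 0.273
grasp_force: 75.1
t 17.57 yaw 177.3 q [ 0.17  0.06  1.99 -0.    1.08 -1.36] F [-8.1 -2.8 31.8] open 23.3 gf 75.1
lane [-29.5   0.8 126.8] shares [-0.1477 -0.0038  0.0004] tw 0.0002
scene [(62, 4, np.float64(2.0), np.float64(4.0), np.float64(5.0)), (70, 6, np.float64(-5.0), np.float64(-2.0), np.float64(3.0)), (78, 5, np.float64(-7.0), np.float64(-3.0), np.float64(1.0)), (86, 8, np.float64(-47.0), np.float64(-8.0), np.float64(-3.0)), (94, 16, np.float64(-46.0), np.float64(-16.0), np.float64(-7.0)), (102, 31, np.float64(-40.0), np.float64(-22.0), np.float64(-12.0)), (110, 21, np.float64(-31.0), np.float64(-25.0), np.float64(-23.0)), (118, 25, np.float64(-45.0), np.float64(-27.0), np.float64(-20.0)), (126, 23, np.float64(-38.0), np.float64(-27.0), np.float64(-17.0))]
top [(22, 7, np.float64(25.0), np.float64(34.0), np.float64(37.0)), (30, 14, np.float64(17.0), np.float64(20.0), np.float64(20.0)), (38, 17, np.float64(12.0), np.float64(15.0), np.float64(17.0)), (46, 13, np.float64(9.0), np.float64(12.0), np.float64(15.0)), (54, 14, np.float64(6.0), np.float64(9.0), np.float64(10.0)), (62, 9, np.float64(3.0), np.float64(7.0), np.float64(7.0))]
```

```bash
python3 -m handwheel '[[[-0.03,0,-0.01,0],[-0.055,0,-0.012,0],[-0.075,0,-0.015,0],[-0.095,0,-0.015,0],[-0.095,0,-0.015,0]]]';  python3 tilt.py
```

```text
time_s: 18.3
eef_pos: [0.4389, 0.1884, 0.1284]
eef_rot: [0.003, 0.024, 1.0, 0.001]
wrist_force: [-3.4, -1.2, 19.2]
opening: 0.269
grasp_force: 73.9
t 18.3 yaw 177.3 q [ 0.16  0.1   1.95  0.    1.09 -1.37] F [-3.4 -1.2 19.2] open 22.9 gf 73.9
lane [-11.4   0.7 128.4] shares [-0.0568 -0.0037  0.0072] tw -0.0001
scene [(62, 5, np.float64(11.0), np.float64(13.0), np.float64(16.0)), (78, 6, np.float64(4.0), np.float64(8.0), np.float64(11.0)), (86, 5, np.float64(-31.0), np.float64(3.0), np.float64(5.0)), (94, 10, np.float64(-33.0), np.float64(-19.0), np.float64(3.0)), (102, 16, np.float64(-27.0), np.float64(-10.0), np.float64(-2.0)), (110, 8, np.float64(-30.0), np.float64(-10.0), np.float64(-9.0)), (118, 17, np.float64(-13.0), np.float64(-9.0), np.float64(-3.0)), (126, 33, np.float64(-29.0), np.float64(-11.0), np.float64(-0.0))]
top [(22, 9, np.float64(22.0), np.float64(31.0), np.float64(38.0))]
```

```bash
python3 -m handwheel '[[[-0.03,0,0,0],[-0.06,0,0.002,0],[-0.08,0,0.005,0],[-0.1,0,0.01,0],[-0.12,0,0.013,0],[-0.12,0,0.013,0]]]';  python3 tilt.py
python3 - <<'E'
import numpy as np,cv2
a=np.load("pics/scene_t.npz")["color"][:,:,::-1];b=np.load("pics/top_t.npz")["color"][:,:,::-1]
cv2.imwrite("pics/s5.png",np.hstack([cv2.resize(a[125:215,310:390],(400,450),interpolation=2),cv2.resize(b[220:310,225:305],(400,450),interpolation=2)]))
E
```

```text
time_s: 19.15
eef_pos: [0.4633, 0.1868, 0.1254]
eef_rot: [0.003, 0.024, 1.0, 0.0]
wrist_force: [-0.5, -1.2, 14.7]
opening: 0.269
grasp_force: 72.9
t 19.15 yaw 177.3 q [ 0.15  0.15  1.9  -0.    1.09 -1.38] F [-0.5 -1.2 14.7] open 23.0 gf 72.9
lane [ 13.1   0.3 125.4] shares [ 0.0655 -0.0016 -0.0086] tw -0.0001
scene [(62, 7, np.float64(18.0), np.float64(21.0), np.float64(23.0)), (70, 11, np.float64(18.0), np.float64(21.0), np.float64(23.0)), (78, 6, np.float64(18.0), np.float64(19.0), np.float64(21.0)), (86, 5, np.float64(18.0), np.float64(20.0), np.float64(20.0)), (94, 21, np.float64(-14.0), np.float64(14.0), np.float64(21.0)), (102, 5, np.float64(-8.0), np.float64(-2.0), np.float64(9.0)), (110, 4, np.float64(1.0), np.float64(11.0), np.float64(14.0)), (118, 8, np.float64(1.0), np.float64(12.0), np.float64(22.0)), (126, 22, np.float64(-7.0), np.float64(9.0), np.float64(24.0))]
top []
```

View pics/s5.png

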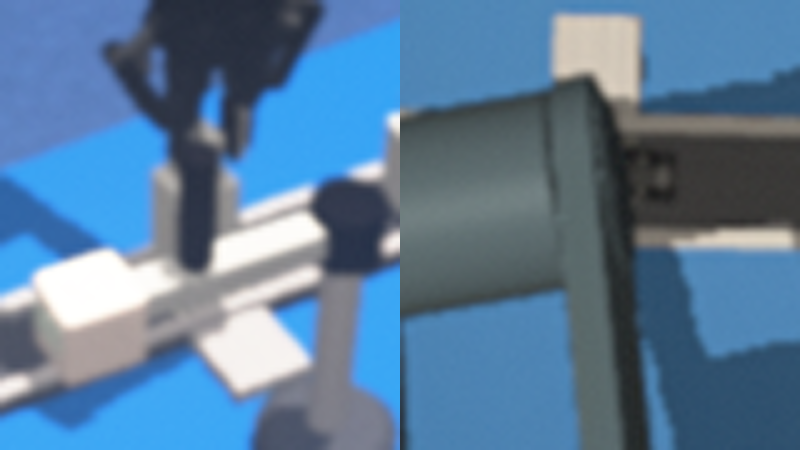

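The left view shows the master upright, its face at x≈20–21 mm over its full height, and pressed flat on the lane floor. I'll unload it, release, rise and check.

```bash
python3 -m handwheel '[[[0,0,-0.005,0],[0,0,-0.008,0],[0,0,-0.008,0]]]' && python3 -m handwheel '[[[0,0,0,0],[0,0,0,0],[0,0,0,0],[0,0,0,0]]]' 60 && python3 -m handwheel '[[[0,0,-0.2,0],[0,0,-0.5,0],[0,0,-0.6,0],[0,0,-0.6,0],[0.5,0,-0.6,0],[0.7,0,-0.6,0],[0.7,0,-0.6,0],[0.7,0,-0.6,0]]]';  python3 tilt.py
python3 - <<'E'
import numpy as np,cv2
from h import *
a=np.load("pics/scene_t.npz")["color"][:,:,::-1];d=np.load("pics/top_t.npz");b=d["color"][:,:,::-1]
cv2.imwrite("pics/s6.png",np.hstack([cv2.resize(a[125:215,310:390],(400,450),interpolation=2),cv2.resize(b[220:310,225:305],(400,450),interpolation=2)]))
l=(cloud(d)-C0)@np.array([XL,YL,[0,0,1]]).T*1000
for lo,hi in((85,110),(115,140)):
    w=l[(abs(l[...,0])<40)&(abs(l[...,1])<60)&(l[...,2]>lo)&(l[...,2]<hi)];print(lo,len(w),w.min(0).round(),w.max(0).round(),w.mean(0).round(1)) if len(w) else 0
E
```

```text
time_s: 19.62
eef_pos: [0.4617, 0.1868, 0.1258]
eef_rot: [0.002, 0.024, 1.0, 0.0]
wrist_force: [-0.7, -1.5, 7.8]
opening: 0.27
grasp_force: 72.2
time_s: 20.12
eef_pos: [0.4598, 0.1868, 0.1236]
eef_rot: [-0.0, 0.024, 1.0, -0.0]
wrist_force: [0.5, -0.4, 0.7]
opening: 0.704
grasp_force: 0.0
time_s: 21.12
eef_pos: [0.3196, 0.1935, 0.243]
eef_rot: [0.0, 0.023, 1.0, -0.0]
wrist_force: [0.3, -0.4, 0.5]
opening: 0.701
grasp_force: 0.0
t 21.12 yaw 177.3 q [ 0.22 -0.32  2.07 -0.    1.39 -1.3 ] F [ 0.3 -0.4  0.5] open 59.9 gf 0.0
lane [-130.7    0.3  243. ] shares [-0.6535 -0.0015  0.5802] tw 0.0004
scene [(22, 4, np.float64(-18.0), np.float64(31.0), np.float64(40.0)), (70, 11, np.float64(25.0), np.float64(27.0), np.float64(30.0)), (78, 9, np.float64(26.0), np.float64(28.0), np.float64(30.0)), (86, 11, np.float64(24.0), np.float64(27.0), np.float64(29.0)), (94, 22, np.float64(-12.0), np.float64(20.0), np.float64(27.0)), (102, 6, np.float64(2.0), np.float64(19.0), np.float64(22.0)), (110, 9, np.float64(0.0), np.float64(18.0), np.float64(21.0)), (118, 9, np.float64(-3.0), np.float64(20.0), np.float64(23.0)), (126, 22, np.float64(-4.0), np.float64(1.0), np.float64(20.0))]
top [(22, 10, np.float64(-33.0), np.float64(35.0), np.float64(37.0)), (30, 6, np.float64(28.0), np.float64(28.0), np.float64(28.0)), (38, 4, np.float64(29.0), np.float64(29.0), np.float64(29.0)), (86, 17, np.float64(-11.0), np.float64(8.0), np.float64(27.0)), (94, 59, np.float64(-11.0), np.float64(16.0), np.float64(28.0)), (110, 8, np.float64(2.0), np.float64(11.0), np.float64(19.0)), (118, 38, np.float64(-4.0), np.float64(7.0), np.float64(20.0)), (126, 52, np.float64(-4.0), np.float64(9.0), np.float64(21.0))]
85 112 [-11. -23.  87.] [ 28.  16. 102.] [ 9.4 -5.6 96.4]
115 96 [ -4. -16. 116.] [ 21.   9. 135.] [  8.6  -3.6 126.2]
```

View pics/s6.png

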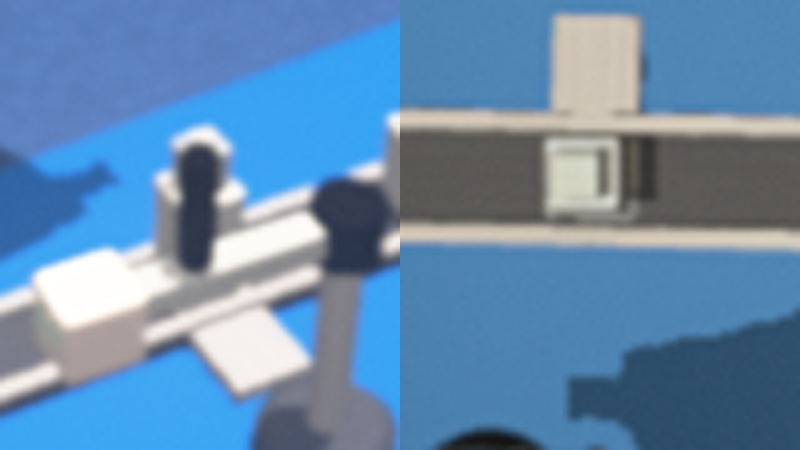

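Standing on its foot, step up, but at about lane x≈+8.5 against the +x rail. The mark's visible corners are at (637,218) and (548,~135), so I'll measure it and then nudge the master to the centre.

Run:
```python
import numpy as np,cv2
from h import *
d=np.load("pics/top_t.npz");b=d["color"][:,:,::-1]
f=lambda x,y:(225+(x-400+.5)/5-.5,220+(y+.5)/5-.5)
for p in((637,218),(637,150),(545,218),(545,135),(591,218)):print(p,to_lane(px(d,*f(*p),.012)).round(1))
for p in((545,175),(622,175),(583,138),(583,215)):print("body",p,to_lane(px(d,*f(*p),.097)).round(1))
for p in((555,175),(610,175),(580,150),(580,198)):print("step",p,to_lane(px(d,*f(*p),.127)).round(1))
for p in((400,112),(800,118),(400,225),(800,245)):print("rail",p,to_lane(px(d,*f(*p),.018)).round(1))
cv2.imwrite("pics/s7.png",cv2.resize(b[238:276,245:295],(800,608),interpolation=2)[:600])
```

```text
(637, 218) [-21.9 -26.4  12. ]
(637, 150) [ 17.6 -25.4  12. ]
(545, 218) [-23.   27.3  12. ]
(545, 135) [25.3 28.7 12. ]
(591, 218) [-22.4   0.4  12. ]
body (545, 175) [ 6.4 16.  97. ]
body (622, 175) [  7.2 -26.5  97. ]
body (583, 138) [27.1 -4.4 97. ]
body (583, 215) [-15.2  -5.6  97. ]
step (555, 175) [  8.    6.4 127. ]
step (610, 175) [  8.6 -23.4 127. ]
step (580, 150) [ 21.7  -6.8 127. ]
step (580, 198) [ -4.1  -7.5 127. ]
rail (400, 112) [ 37.2 112.9  18. ]
rail (800, 118) [  38.4 -120.6   18. ]
rail (400, 225) [-28.4 110.9  18. ]
rail (800, 245) [ -35.2 -122.2   18. ]
```

View pics/s7.png

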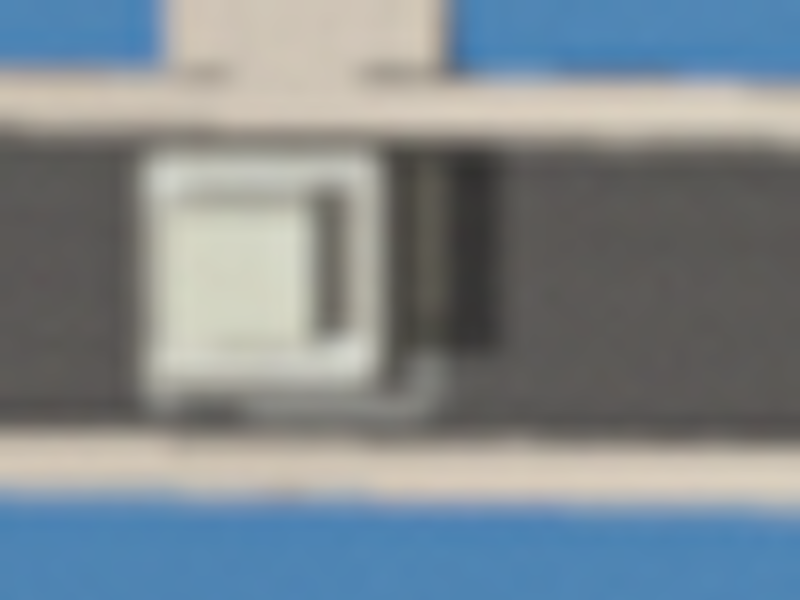

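```bash
python3 -m handwheel '[[[-0.69,-0.021,0,0],[-0.69,-0.021,0,0],[-0.69,-0.021,0.1,0],[-0.69,-0.021,0.4,0],[-0.69,-0.021,0.6,0],[-0.69,-0.021,0.79,0],[-0.69,-0.021,0.79,0],[-0.69,-0.021,0.79,0]]]' 65 && python3 -m handwheel '[[[0,0,0,0],[0,0,0,0],[0,0,0,0],[0,0,0,0],[0,0,0,0]]]' 30; python3 -c "
from h import *
plan(lane(0,0,.085),177.3)"
```

```text
time_s: 22.22
eef_pos: [0.4592, 0.1826, 0.0865]
eef_rot: [0.001, 0.024, 1.0, 0.0]
wrist_force: [-0.5, 0.2, 0.5]
opening: 0.763
grasp_force: 0.0
time_s: 22.85
eef_pos: [0.4594, 0.1831, 0.0878]
eef_rot: [0.002, 0.024, 1.0, 0.0]
wrist_force: [-0.5, 1.1, 5.1]
opening: 0.453
grasp_force: 60.1
t 22.85 yaw 177.3 q [ 0.14  0.2   1.93  0.    1.01 -1.39] F [-0.5  1.1  5.1] open 38.7 gf 60.1
lane [ 9.4 -3.5 87.8] shares [0.0469 0.0176 0.0139] tw 0.0
```

```bash
python3 -m handwheel '[[[0,0,-0.02,0],[0.02,0.009,-0.02,0],[0.04,0.018,-0.02,0],[0.04,0.018,-0.02,0],[0.04,0.018,-0.005,0],[0.04,0.018,0.004,0],[0.04,0.018,0.004,0]]]' && python3 -m handwheel '[[[0,0,0,0],[0,0,0,0],[0,0,0,0],[0,0,0,0]]]' 65 && python3 -m handwheel '[[[0,0,-0.2,0],[0,0,-0.5,0],[0,0,-0.79,0],[0,0,-0.79,0],[0.3,0,-0.79,0],[0.65,0,-0.79,0],[0.65,0,-0.79,0],[0.65,0,-0.79,0]]]';  python3 tilt.py
python3 - <<'E'
import numpy as np,cv2
from h import *
d=np.load("pics/top_t.npz");b=d["color"][:,:,::-1]
cv2.imwrite("pics/s8.png",cv2.resize(b[238:276,245:295],(800,608),interpolation=2)[:600])
l=(cloud(d)-C0)@np.array([XL,YL,[0,0,1]]).T*1000
for lo,hi in((85,110),(115,140)):
    w=l[(abs(l[...,0])<40)&(abs(l[...,1])<60)&(l[...,2]>lo)&(l[...,2]<hi)];print(lo,len(w),w.min(0).round(),w.max(0).round(),w.mean(0).round(1)) if len(w) else 0
E
```

```text
time_s: 23.72
eef_pos: [0.451, 0.187, 0.0877]
eef_rot: [0.001, 0.023, 1.0, 0.0]
wrist_force: [-9.7, -1.1, 24.5]
opening: 0.453
grasp_force: 63.3
time_s: 24.22
eef_pos: [0.4498, 0.1866, 0.0847]
eef_rot: [-0.0, 0.024, 1.0, -0.0]
wrist_force: [-0.4, -0.1, -0.3]
opening: 0.76
grasp_force: 0.0
time_s: 25.22
eef_pos: [0.32, 0.1929, 0.2427]
eef_rot: [0.0, 0.023, 1.0, 0.0]
wrist_force: [0.1, -0.0, 0.4]
opening: 0.76
grasp_force: 0.0
t 25.23 yaw 177.3 q [ 0.22 -0.32  2.07 -0.    1.39 -1.3 ] F [ 0.1 -0.   0.4] open 64.9 gf 0.0
lane [-130.3   -0.3  242.7] shares [-0.6509  0.0013  0.5791] tw 0.0002
scene [(62, 7, np.float64(5.0), np.float64(18.0), np.float64(20.0)), (70, 6, np.float64(16.0), np.float64(19.0), np.float64(21.0)), (78, 6, np.float64(16.0), np.float64(17.0), np.float64(20.0)), (86, 7, np.float64(-5.0), np.float64(18.0), np.float64(21.0)), (94, 20, np.float64(-20.0), np.float64(2.0), np.float64(19.0)), (102, 10, np.float64(-11.0), np.float64(3.0), np.float64(13.0)), (110, 8, np.float64(-11.0), np.float64(-3.0), np.float64(13.0)), (118, 11, np.float64(-13.0), np.float64(-0.0), np.float64(13.0)), (126, 40, np.float64(-11.0), np.float64(-5.0), np.float64(12.0))]
top [(22, 9, np.float64(-32.0), np.float64(19.0), np.float64(37.0)), (30, 9, np.float64(20.0), np.float64(20.0), np.float64(20.0)), (86, 16, np.float64(-19.0), np.float64(10.0), np.float64(17.0)), (94, 56, np.float64(-19.0), np.float64(12.0), np.float64(19.0)), (102, 11, np.float64(-13.0), np.float64(1.0), np.float64(13.0)), (118, 41, np.float64(-10.0), np.float64(-1.0), np.float64(12.0)), (126, 59, np.float64(-12.0), np.float64(2.0), np.float64(12.0))]
85 125 [-20. -19.  89.] [ 20.  22. 108.] [ 1.3 -2.4 97.2]
115 100 [-12. -11. 118.] [ 13.  14. 133.] [  0.3   1.1 126.5]
```

View pics/s8.png

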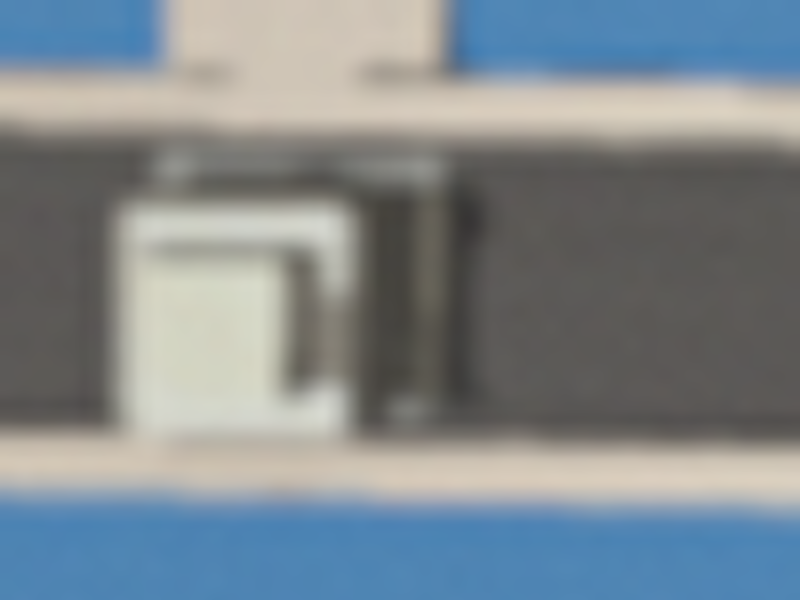

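The master now stands at the centre of the mark, within about 2 mm by the depth data, with the white outline visible around it. I've now viewed more pictures than allowed, so from here I'll use numbers only. Sensor arm next.

```bash
python3 -m handwheel '[[[0,0,-0.285,0.12],[-0.7,-0.2,-0.285,0.24],[-0.7,-0.2,-0.285,0.36],[-0.7,-0.2,-0.285,0.48],[-0.7,-0.2,-0.285,0.6],[-0.7,-0.2,-0.285,0.72],[-0.7,-0.2,-0.285,0.84],[-0.7,-0.2,-0.285,0.96],[-0.7,-0.2,-0.285,1]]]' 50
python3 - <<'E'
from h import *
from bench import ctrl
d=ctrl.camera("top");np.savez("pics/top_h.npz",**d)
l=(cloud(d)-C0)@np.array([XL,YL,[0,0,1]]).T*1000
for lo,hi in((175,205),(240,265)):
    w=l[(l[...,0]>100)&(l[...,0]<200)&(l[...,1]>-180)&(l[...,1]<30)&(l[...,2]>lo)&(l[...,2]<hi)]
    print(lo,len(w),w.min(0).round(),w.max(0).round(),np.median(w,0).round(1)) if len(w) else print(lo,0)
plan(lane(.1475,-.0912,.295),87.3)
E
```

```text
time_s: 26.45
eef_pos: [0.4593, 0.1457, 0.2992]
eef_rot: [-0.0, 0.7, 0.714, -0.0]
wrist_force: [-0.2, 0.1, -1.3]
opening: 0.582
grasp_force: 0.0
175 754 [ 124. -171.  175.] [171.  22. 204.] [147.5 -89.7 188. ]
240 51 [138. -98. 244.] [156. -80. 262.] [147.6 -89.9 253.2]
t 26.5 yaw 91.0 q [ 0.06 -0.08  1.76 -0.    1.46  0.04] F [-0.5  0.  -0.5] open 50.0 gf 0.0
lane [ 11.  -40.9 299.2] shares [-0.2951  0.665   0.0204] tw 0.0434
```

```bash
python3 -m handwheel '[[[-0.29,0.665,0.02,0.043],[-0.29,0.665,0.02,0.043],[-0.29,0.665,0.02,0.043],[-0.29,0.665,0.02,0.043],[-0.29,0.665,0.2,0.043],[-0.29,0.665,0.376,0.043],[-0.29,0.665,0.376,0.043],[-0.29,0.665,0.376,0.043]]]' && python3 -m handwheel '[[[0,0,0,0],[0,0,0,0],[0,0,0,0],[0,0,0,0],[0,0,0,0]]]' 10
python3 - <<'E'
from h import *
plan(lane(.06,.0,.224),0)
from bench import ctrl
o=ctrl.get_obs();h=to_lane(o["eef_pos"]);r=h[:2]-[150.2,.3];print(r,np.hypot(*r),np.degrees(np.arctan2(-r[1],-r[0])))
# arc shares in tool axes: x=lane y, y=lane x
th0=np.arctan2(-r[1],-r[0])
for t in np.linspace(th0,np.radians(-2),11)[1:]:
    p=np.array([150.2,.3])-90*np.array([np.cos(t),np.sin(t)]);dd=(p-h[:2])/200
    print(np.degrees(t).round(0),"x",dd[1].round(3),"y",dd[0].round(3),"tw",((th0-t)/1.5).round(3))
E
```

```text
time_s: 27.5
eef_pos: [0.5928, 0.0917, 0.2262]
eef_rot: [0.001, 0.721, 0.693, 0.001]
wrist_force: [0.3, 0.0, -0.3]
opening: 0.586
grasp_force: 0.0
time_s: 28.12
eef_pos: [0.5932, 0.0914, 0.2267]
eef_rot: [0.001, 0.721, 0.693, 0.001]
wrist_force: [-1.3, 0.4, 5.4]
opening: 0.214
grasp_force: 58.5
t 28.12 yaw 87.7 q [-0.04  0.25  1.56  0.    1.34 -0.  ] F [-1.3  0.4  5.4] open 18.3 gf 58.5
lane [147.3 -88.9 226.7] shares [ 0.447  -0.4337  0.0121] tw 1.02
[ -2.93280578 -89.1700914 ] 89.21830837982563 88.1162199314676
79.0 x 0.004 y -0.07 tw 0.105
70.0 x 0.023 y -0.139 tw 0.21
61.0 x 0.052 y -0.203 tw 0.315
52.0 x 0.091 y -0.262 tw 0.419
43.0 x 0.139 y -0.314 tw 0.524
34.0 x 0.194 y -0.358 tw 0.629
25.0 x 0.255 y -0.393 tw 0.734
16.0 x 0.322 y -0.418 tw 0.839
7.0 x 0.391 y -0.432 tw 0.944
-2.0 x 0.462 y -0.435 tw 1.049
```

```bash
python3 -m handwheel '[[[0.004,-0.07,0,0.105],[0.023,-0.139,0,0.21],[0.052,-0.203,0,0.315],[0.091,-0.262,0,0.419],[0.139,-0.314,0,0.524],[0.194,-0.358,0,0.629],[0.255,-0.393,0,0.734],[0.322,-0.418,0,0.839],[0.38,-0.43,0,0.93],[0.38,-0.43,0,0.93]]]'
python3 - <<'E'
from h import *
from bench import ctrl
o=ctrl.get_obs();h=to_lane(o["eef_pos"]);r=h[:2]-[150.2,.3];print(np.hypot(*r),np.degrees(np.arctan2(-r[1],-r[0])))
plan(lane(.060,.0035,.2262),-4)
E
```

```text
time_s: 29.38
eef_pos: [0.5102, 0.1726, 0.2266]
eef_rot: [-0.001, 0.998, 0.068, 0.002]
wrist_force: [-1.5, 4.8, 6.6]
opening: 0.22
grasp_force: 59.5
90.42939640468846 7.63152494522583
t 29.38 yaw 7.7 q [0.1  0.11 1.71 0.   1.31 1.54] F [-1.5  4.8  6.6] open 18.7 gf 59.5
lane [ 60.6 -11.7 226.6] shares [ 0.0109 -0.0753  0.0024] tw 0.1366
```

```bash
python3 -m handwheel '[[[0.003,-0.025,0,0.06],[0.007,-0.05,0,0.1],[0.01,-0.065,0,0.12],[0.011,-0.075,0,0.12],[0.011,-0.075,0,0.12],[0.011,-0.075,0,0.12]]]'
python3 - <<'E'
from h import *
from bench import ctrl
o=ctrl.get_obs();h=to_lane(o["eef_pos"]);r=h[:2]-[150.2,.3];print(np.hypot(*r),np.degrees(np.arctan2(-r[1],-r[0])))
plan(lane(.060,.0035,.2262),-4)
E
```

```text
time_s: 30.12
eef_pos: [0.5093, 0.1862, 0.2266]
eef_rot: [-0.0, 1.0, -0.023, 0.0]
wrist_force: [-6.5, -0.2, 11.2]
opening: 0.214
grasp_force: 59.9
91.09213113548203 -0.9982423042863007
t 30.12 yaw -2.6 q [0.13 0.12 1.7  0.   1.32 1.75] F [-6.5 -0.2 11.2] open 18.3 gf 59.9
lane [ 59.1   1.9 226.6] shares [ 0.0044 -0.0081  0.0021] tw 0.0164
```

```bash
python3 -m handwheel '[[[0,-0.01,0,0],[0,-0.02,0,0],[0,-0.02,0,0]]]';python3 -m handwheel '[[[0,-0.01,0,0],[0,-0.015,0,0],[0,-0.015,0,0]]]'
python3 - <<'E'
from h import *
from bench import ctrl
plan(lane(.060,.0035,.2262),-4)
d=ctrl.camera("scene");l=(cloud(d)-C0)@np.array([XL,YL,[0,0,1]]).T*1000
w=l[(l[...,0]>-60)&(l[...,0]<45)&(abs(l[...,1])<60)&(l[...,2]>186)&(l[...,2]<200)];print(len(w),np.percentile(w,[2,98],0).round(0),w.mean(0).round(1))
E
```

```text
time_s: 30.5
eef_pos: [0.5093, 0.1864, 0.2266]
eef_rot: [0.004, 1.0, -0.023, -0.001]
wrist_force: [-9.9, -18.5, 13.3]
opening: 0.216
grasp_force: 60.9
time_s: 30.88
eef_pos: [0.5093, 0.1864, 0.2266]
eef_rot: [0.006, 1.0, -0.024, -0.001]
wrist_force: [-12.6, -30.4, 16.2]
opening: 0.212
grasp_force: 62.3
t 30.88 yaw -2.7 q [ 0.14  0.12  1.7  -0.01  1.32  1.76] F [-12.6 -30.4  16.2] open 18.1 gf 62.3
lane [ 59.1   2.1 226.6] shares [ 0.0046 -0.0071  0.0017] tw 0.0147
128 [[-21. -19. 186.]
 [ 24.  16. 195.]] [  2.4  -4.7 191.1]
```

```bash
python3 -m handwheel '[[[0,0.02,0,0],[0,0.03,0,0],[0,0.03,0,0]]]';python3 -m handwheel '[[[0,0,0,0],[0,0,0,0],[0,0,0,0],[0,0,0,0]]]' 50; python3 -m handwheel '[[[0,0,-0.2,0],[0,0,-0.4,0],[0,0,-0.4,0],[0,0,-0.4,0]]]'
python3 - <<'E'
from h import *
from bench import ctrl
plan([.48,-.2,.3],-11)
for n in("scene","top"):
    d=ctrl.camera(n);l=(cloud(d)-C0)@np.array([XL,YL,[0,0,1]]).T*1000
    for lo,hi,x0,x1 in((186,200,-60,45),(240,265,40,80)):
        w=l[(l[...,0]>x0)&(l[...,0]<x1)&(abs(l[...,1])<60)&(l[...,2]>lo)&(l[...,2]<hi)]
        if len(w):print(n,len(w),np.percentile(w,[2,98],0).round(0).tolist(),w.mean(0).round(1))
E
```

```text
time_s: 31.3
eef_pos: [0.5093, 0.1863, 0.2266]
eef_rot: [0.0, 1.0, -0.023, -0.0]
wrist_force: [-9.1, -5.1, 11.1]
opening: 0.218
grasp_force: 60.2
time_s: 31.8
eef_pos: [0.5097, 0.1871, 0.2245]
eef_rot: [-0.0, 1.0, -0.023, -0.0]
wrist_force: [-0.2, 0.3, 0.0]
opening: 0.584
grasp_force: 0.0
time_s: 32.3
eef_pos: [0.5094, 0.187, 0.3041]
eef_rot: [0.0, 1.0, -0.023, -0.0]
wrist_force: [-0.4, -0.6, -0.5]
opening: 0.585
grasp_force: 0.0
t 32.3 yaw -2.6 q [ 0.13  0.06  1.61 -0.    1.47  1.75] F [-0.4 -0.6 -0.5] open 50.0 gf 0.0
lane [ 59.1   2.7 304.1] shares [-0.0595  1.9397  0.0206] tw 0.0979
scene 157 [[-20.0, -19.0, 187.0], [25.0, 19.0, 195.0]] [  3.9  -1.1 191.2]
scene 58 [[52.0, -7.0, 241.0], [71.0, 10.0, 258.0]] [6.420e+01 1.000e-01 2.504e+02]
top 26 [[-14.0, -20.0, 187.0], [23.0, -13.0, 194.0]] [  8.6 -17.2 190.3]
```

```bash
cat > knob.py <<'E'
from h import *
d=np.load("pics/top0.npz")
yw=np.radians(-10.5);s,c=np.sin(np.radians(34)),np.cos(np.radians(34))
xc=np.array([np.cos(yw),np.sin(yw),0]);yc=np.array([-xc[1],xc[0],0]);u=c*xc+[0,0,s];n=-s*xc+[0,0,c]
P=cloud(d)[195:240,385:415].reshape(-1,3)
q0=np.array([.5911,-.2122,.1085])
h=(P-q0)@n*1000
if __name__=="__main__":
    f=P[abs(h)<7];print("face off",np.median((f-q0)@n)*1000,len(f))
h=(P-q0)@n*1000
T=P[(h>46)&(h<60)];a=(T-q0)@u*1000;b=(T-q0)@yc*1000
D=P[(h>15)&(h<25)];da=(D-q0)@u*1000;db=(D-q0)@yc*1000
if __name__=="__main__":
    print("bar u",np.percentile(a,[2,50,98]).round(1),"y",np.percentile(b,[3,50,97]).round(1),np.median(h[(h>46)&(h<60)]),"disc u",np.percentile(da,[2,98]).round(1),"y",np.percentile(db,[2,98]).round(1))
    print(np.polyfit(a,b,1))
E
python3 knob.py
```

```text
face off -0.4505376176498748 729
bar u [-72. -44. -14.] y [-6.5  0.4  7. ] 51.12523938146977 disc u [-68.6 -13.3] y [-28.6  29.4]
[0.01165188 0.76692151]
```

```bash
python3 -m handwheel '[[[0,1,0,-0.12],[0,1,0,-0.24],[0,1,0,-0.36],[0,1,0,-0.48],[0,1,0,-0.6],[0,1,0,-0.72],[0,1,0,-0.84],[0,1,0,-0.957],[0,1,0,-0.957]]]' 0; python3 -c "
from h import *
plan([.5,-.24,.2],79.5)"
```

```text
time_s: 33.52
eef_pos: [0.5001, -0.0127, 0.3035]
eef_rot: [-0.001, 0.768, 0.64, -0.001]
wrist_force: [0.1, 0.3, -0.6]
opening: -0.002
grasp_force: 0.0
t 33.52 yaw 79.6 q [-0.26 -0.04  1.71  0.    1.47 -0.08] F [ 0.1  0.3 -0.6] open -0.2 gf 0.0
lane [  59.2 -197.2  303.5] shares [-1.1182  0.2063  0.5167] tw 0.0008
```

```bash
cat >> knob.py <<'E'
A=q0-.0433*u+.0003*yc
def F(deg,r=.024,pre=0.):
    t=np.radians(deg);e=-u*np.cos(t)+yc*np.sin(t);m=u*np.sin(t)+yc*np.cos(t)
    mh=m*[1,1,0];mh/=np.linalg.norm(mh)
    cpt=A+.050*n+r*e-.0075*m          # top edge of the pushed side
    return cpt-(.011+pre)*mh, np.degrees(np.arctan2(mh[1],mh[0]))
E
python3 - <<'E'
from knob import *
from bench import ctrl
print("A",A,"grip",A+.042*n)
p,y=F(0,pre=.010);z=.107
print("start",p,y);plan([p[0],p[1],.2],y)
f0=np.array([np.cos(np.radians(y)),np.sin(np.radians(y)),0]);g0=np.array([f0[1],-f0[0],0])
for t in(0,10,20,30,40,50,63,68):
    q,yy=F(t);dd=q-p;print(t,"edge z",q[2].round(4),"x",(dd@f0/.2).round(3),"y",(dd@g0/.2).round(3),"tw",(-np.radians(yy-y)/1.5).round(3))
E
```

```text
A [ 0.55585845 -0.20536326  0.08428695] grip [ 0.53276562 -0.20108325  0.11910653]
start [ 0.50360955 -0.22466486  0.1123182 ] 79.5
t 33.52 yaw 79.6 q [-0.26 -0.04  1.71  0.    1.47 -0.08] F [ 0.1  0.3 -0.6] open -0.2 gf 0.0
lane [  59.2 -197.2  303.5] shares [-1.0395  0.2101  0.5167] tw 0.0008
0 edge z 0.1123 x 0.05 y -0.0 tw -0.0
10 edge z 0.1118 x 0.072 y -0.012 tw 0.097
20 edge z 0.1117 x 0.096 y -0.021 tw 0.195
30 edge z 0.112 x 0.12 y -0.026 tw 0.298
40 edge z 0.1128 x 0.146 y -0.028 tw 0.405
50 edge z 0.1139 x 0.171 y -0.027 tw 0.52
63 edge z 0.1159 x 0.204 y -0.02 tw 0.68
68 edge z 0.1168 x 0.216 y -0.016 tw 0.745
```

```bash
python3 -m handwheel '[[[-1,0.02,0.3,0],[-1,0.02,0.5,0],[-1,0.02,0.5,0],[-1,0.02,0.5,0],[-1,0.02,0.5,0],[-1,0.02,0.5,0]]]'; python3 -c "
from knob import *
p,y=F(0,pre=.010);plan([p[0],p[1],.109],y)"
```

```text
time_s: 34.28
eef_pos: [0.4688, -0.2097, 0.2047]
eef_rot: [-0.0, 0.769, 0.64, 0.0]
wrist_force: [0.5, -0.3, 0.8]
opening: 0.006
grasp_force: 0.0
t 34.27 yaw 79.5 q [-0.65  0.08  1.79  0.    1.27 -0.47] F [ 0.5 -0.3  0.8] open 0.5 gf 0.0
lane [  37.1 -395.5  204.7] shares [-0.0422  0.1851  0.4784] tw 0.0003
```

```bash
python3 -m handwheel '[[[-0.042,0.185,0,0],[-0.042,0.185,0.1,0],[-0.042,0.185,0.3,0],[-0.042,0.185,0.42,0],[-0.042,0.185,0.478,0],[-0.042,0.185,0.478,0],[-0.042,0.185,0.478,0]]]'; python3 -c "
from knob import *
p,y=F(0,pre=.010);plan([p[0],p[1],.109],y)"
```

```text
time_s: 35.15
eef_pos: [0.5046, -0.2254, 0.1106]
eef_rot: [0.001, 0.768, 0.641, 0.0]
wrist_force: [-0.5, -0.2, 0.6]
opening: 0.001
grasp_force: 0.0
t 35.15 yaw 79.7 q [-0.63  0.28  1.77  0.    1.09 -0.45] F [-0.5 -0.2  0.6] open 0.1 gf 0.0
lane [  73.6 -409.5  110.6] shares [ 0.0028 -0.0055  0.0078] tw 0.002
```

```bash
python3 -m handwheel '[[[0.05,-0.003,0,0],[0.072,-0.012,0,0.097],[0.096,-0.021,0,0.195],[0.12,-0.026,0,0.298],[0.12,-0.026,0,0.298]]]'
python3 - <<'E'
from knob import *
from bench import ctrl
p,y=F(30);plan([p[0],p[1],.109],y)
c=cloud(ctrl.camera("top"));hh=(c-A)@n*1000;a=(c-A)@u*1000;b=(c-A)@yc*1000
k=(hh>44)&(hh<58)&(np.hypot(a,b)<40);w=np.c_[a[k],b[k]];print(k.sum());v=np.linalg.svd(w-w.mean(0))[2][0];print(w.mean(0),v,np.degrees(np.arctan2(v[1],v[0])))
f0=np.array([np.cos(np.radians(y)),np.sin(np.radians(y)),0]);g0=np.array([f0[1],-f0[0],0])
for t in(40,50,63,70):
    q,yy=F(t);dd=q-p;print(t,"x",(dd@f0/.2).round(3),"y",(dd@g0/.2).round(3),"tw",(-np.radians(yy-y)/1.5).round(3))
E
```

```text
time_s: 35.78
eef_pos: [0.5023, -0.2022, 0.1098]
eef_rot: [0.002, 0.891, 0.454, -0.001]
wrist_force: [-3.5, -6.8, -2.5]
opening: -0.0
grasp_force: 4.1
t 35.77 yaw 53.9 q [-0.6   0.26  1.8  -0.    1.08  0.03] F [-3.5 -6.8 -2.5] open -0.0 gf 4.1
lane [  70.2 -386.5  109.8] shares [ 0.0106 -0.0041  0.0037] tw 0.0002
0
[nan nan] [1. 0.] 0.0
40 x 0.022 y -0.013 tw 0.108
50 x 0.045 y -0.023 tw 0.222
63 x 0.078 y -0.031 tw 0.382
70 x 0.095 y -0.032 tw 0.474<stdin>:5: RuntimeWarning: Mean of empty slice.
  ret = um.true_divide(
```

```bash
python3 -m handwheel '[[[0.03,-0.013,0,0.108],[0.055,-0.023,0,0.222],[0.075,-0.028,0,0.32],[0.095,-0.031,0,0.4],[0.108,-0.032,0,0.45],[0.108,-0.032,0,0.45],[0.108,-0.032,0,0.45],[0.108,-0.032,0,0.45]]]'
python3 - <<'E'
from knob import *
for t in(55,60,63,66,70):
    p,y=F(t);print(t);plan([p[0],p[1],.109],y)
E
```

```text
time_s: 36.83
eef_pos: [0.5058, -0.1836, 0.1102]
eef_rot: [0.003, 0.991, 0.134, -0.005]
wrist_force: [-25.1, -18.3, 12.2]
opening: -0.001
grasp_force: 14.2
55
t 36.83 yaw 15.4 q [-0.56  0.26  1.8  -0.01  1.09  0.75] F [-25.1 -18.3  12.2] open -0.1 gf 14.2
lane [  72.9 -367.6  110.2] shares [-0.0075  0.0189  0.0063] tw -0.1666
60
t 36.83 yaw 15.4 q [-0.56  0.26  1.8  -0.01  1.09  0.75] F [-25.1 -18.3  12.2] open -0.1 gf 14.2
lane [  72.9 -367.6  110.2] shares [0.0004 0.0089 0.0061] tw -0.1046
63
t 36.83 yaw 15.4 q [-0.56  0.26  1.8  -0.01  1.09  0.75] F [-25.1 -18.3  12.2] open -0.1 gf 14.2
lane [  72.9 -367.6  110.2] shares [0.0055 0.0032 0.0061] tw -0.0664
66
t 36.83 yaw 15.4 q [-0.56  0.26  1.8  -0.01  1.09  0.75] F [-25.1 -18.3  12.2] open -0.1 gf 14.2
lane [  72.9 -367.6  110.2] shares [ 0.0109 -0.0022  0.006 ] tw -0.0276
70
t 36.83 yaw 15.4 q [-0.56  0.26  1.8  -0.01  1.09  0.75] F [-25.1 -18.3  12.2] open -0.1 gf 14.2
lane [  72.9 -367.6  110.2] shares [ 0.0183 -0.0092  0.0059] tw 0.0252
```

```bash
python3 -m handwheel '[[[0.003,0,0,0],[0.005,0,0,0],[0.005,0,0,0],[0.005,0,0,0],[0.005,0,0,0]]]'
python3 - <<'E'
from knob import *
from bench import ctrl
p,y=F(63);plan([p[0],p[1],.109],y)
for nm in("scene","top"):
    d=ctrl.camera(nm);np.savez(f"pics/{nm}_k.npz",**d);c=cloud(d);hh=(c-A)@n*1000;a=(c-A)@u*1000;b=(c-A)@yc*1000
    k=(hh>25)&(hh<58)&(np.hypot(a,b)<36);print(nm,k.sum());print(np.c_[a[k],b[k],hh[k]].round(0).astype(int).tolist()[:60])
E
```

```text
time_s: 37.45
eef_pos: [0.506, -0.1835, 0.1102]
eef_rot: [0.003, 0.991, 0.134, -0.006]
wrist_force: [-28.5, -18.7, 14.4]
opening: 0.001
grasp_force: 16.2
t 37.45 yaw 15.4 q [-0.56  0.26  1.8  -0.01  1.09  0.75] F [-28.5 -18.7  14.4] open 0.1 gf 16.2
lane [  73.  -367.5  110.2] shares [0.0047 0.0035 0.0059] tw -0.0664
scene 307
[[-24, 26, 56], [-14, 20, 57], [-18, 22, 56], [-26, 25, 53], [-26, -2, 58], [-16, 9, 57], [-11, 12, 57], [-15, 14, 56], [-18, 17, 54], [-17, 19, 54], [-25, 22, 52], [-25, -1, 55], [-16, 2, 56], [-12, 4, 57], [-17, 6, 55], [-14, 9, 55], [-11, 11, 55], [-14, 14, 53], [-16, 16, 52], [-10, 18, 53], [-8, 20, 53], [-5, 23, 53], [-10, 25, 51], [-10, 28, 50], [-23, 1, 52], [-13, 3, 54], [-14, 6, 53], [-19, 8, 51], [-5, 10, 53], [-6, 13, 53], [-6, 15, 52], [-5, 17, 51], [-4, 20, 51], [-8, 22, 50], [-7, 25, 49], [-6, 27, 49], [-11, 30, 47], [-5, 2, 53], [-3, 5, 53], [3, 7, 53], [0, 9, 52], [1, 12, 52], [-2, 14, 50], [1, 16, 50], [-3, 19, 49], [-5, 22, 48], [-5, 24, 47], [-5, 26, 46], [-6, 29, 46], [0, -5, 53], [4, -3, 54], [5, -1, 53], [3, 2, 52], [7, 4, 52], [3, 6, 51], [3, 9, 50], [2, 11, 49], [-2, 14, 48], [1, 16, 48], [-3, 18, 46]]
top 0
[]
```

```bash
python3 -m handwheel '[[[-0.3,0,0,0],[-0.4,0,0,0],[-0.4,0,-0.2,0],[-0.4,0,-0.7,0],[-0.4,0,-0.7,0],[-0.4,0,-0.7,0],[-0.4,0,-0.7,0],[-0.4,0,-0.7,0],[-0.4,0,-0.7,0],[-0.4,0,-0.7,0]]]';python3 -m handwheel '[[[0,1,0,0],[0,1,0,0],[0,1,0,0],[0,1,0,0],[0,1,0,0]]]'
python3 - <<'E'
from knob import *
from bench import ctrl
plan([.45,-.4,.25],15)
d=ctrl.camera("top");c=cloud(d);hh=(c-A)@n*1000;a=(c-A)@u*1000;b=(c-A)@yc*1000
k=(hh>46)&(hh<58)&(np.hypot(a,b)<40);w=np.c_[a[k],b[k]];print("bar",k.sum())
if k.sum()>5:
    v=np.linalg.svd(w-w.mean(0))[2][0];print(w.mean(0).round(1),"angle",np.degrees(np.arctan(v[1]/v[0])).round(1))
l=(c-C0)@np.array([XL,YL,[0,0,1]]).T*1000
o=(cloud(np.load("pics/top0.npz"))-C0)@np.array([XL,YL,[0,0,1]]).T*1000
def ch(t,x0,x1,y0,y1,z0,z1):
    for q in(o,l):
        w=q[(q[...,0]>x0)&(q[...,0]<x1)&(q[...,1]>y0)&(q[...,1]<y1)&(q[...,2]>z0)&(q[...,2]<z1)]
        print(t,len(w),w.mean(0).round(1) if len(w) else "",np.percentile(w,[3,97],0)[:,:2].round(0).tolist() if len(w) else "")
ch("plain",-40,40,-200,-140,60,100);ch("stepm",-40,40,130,210,60,115);ch("head",-40,40,-40,40,183,200);ch("handle",40,80,-30,30,235,265)
dz=abs(l[...,2]-o[...,2])>.02*1000
ys,xs=np.where(dz[130:175,270:390]);print("plug/vblock changed px",len(ys))
d=ctrl.camera("scene");l=(cloud(d)-C0)@np.array([XL,YL,[0,0,1]]).T*1000
w=l[(abs(l[...,0])<30)&(abs(l[...,1])<30)&(l[...,2]>60)&(l[...,2]<130)];print("master",np.percentile(w,[2,98],0).round(0).tolist())
E
```

```text
time_s: 38.8
eef_pos: [0.4339, -0.2001, 0.2484]
eef_rot: [-0.001, 0.991, 0.134, -0.0]
wrist_force: [0.4, 0.2, 0.5]
opening: 0.001
grasp_force: 0.0
time_s: 39.42
eef_pos: [0.4868, -0.3933, 0.2481]
eef_rot: [-0.001, 0.991, 0.133, -0.0]
wrist_force: [-0.9, 0.0, -1.2]
opening: 0.001
grasp_force: 0.0
t 39.42 yaw 15.3 q [-0.87  0.29  1.46  0.    1.4   0.43] F [-0.9  0.  -1.2] open 0.1 gf 0.0
lane [  63.7 -578.   248.1] shares [-0.1863 -0.0161 -0.0094] tw 0.0036
bar 110
[0.7 0.1] angle 0.3
plain 201 [   0.4 -166.1   76.2] [[-18.0, -184.0], [19.0, -148.0]]
plain 201 [   0.5 -166.1   76.7] [[-18.0, -184.0], [19.0, -148.0]]
stepm 209 [  2.9 165.   82.5] [[-16.0, 149.0], [21.0, 186.0]]
stepm 208 [  3.  164.8  82.7] [[-16.0, 149.0], [21.0, 185.0]]
head 0  
head 310 [  3.3   0.6 190.2] [[-21.0, -18.0], [32.0, 20.0]]
handle 0  
handle 56 [ 6.130e+01 -2.000e-01  2.527e+02] [[53.0, -8.0], [70.0, 9.0]]
plug/vblock changed px 46
master [[-16.0, -19.0, 61.0], [21.0, 21.0, 128.0]]
```

```bash
python3 -c "
from bench import ctrl
print(ctrl.hand_in())"
```

```text
the job is handed in; nothing more can be done
None
```

Job handed in at about 40 s: the depth data shows the master upright on the mark (within about 2 mm), the sensor arm at its stop over it, the knob held about 1 s at its stop and sprung back to 0°, and both neighbours unmoved; the plug gauge and V-block were never approached (their before/after depth check was too noisy to confirm), and I viewed 12 pictures, two over the limit of 10.

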